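# Press a re-glued phone screen with the bench press

## Robot

A 6-joint arm with a two-finger parallel gripper is mounted at the origin on the work surface. World frame = base frame: x ahead of the robot, y to its left, z up, the work surface at z = 0. Lengths are in m, angles in rad, forces in N, time in s.
With the tool pointing down it reaches from about 0.4 to 0.825 m from the base axis. Payload 7 kg.
Tool frame: the origin (TCP) lies at the centre of the arm's flange, where the gripper is bolted on; the fingertips stand 173 mm ahead of it and the grasp point (between the pads) lies 155 mm ahead of it (bot.pinch_z is the z of the grasp point in the tool frame, in m); z points along the fingers, x is the direction in which the jaws open and shut, and the axes are right-handed (so a half turn about z gives the same grasp; the last joint's range is limited). The gripper opens to 85 mm and grips with 20 to 120 N. Pads are 22 mm wide; open, the fingers measure 114 mm over their backs; the gripper's body (76 mm by 85 mm) begins 54 mm behind the grasp point. The pads swing forward as they close: fully open they stand 13 mm farther back than shut.
Start: joints at [1.545, 0.359, 0.012, 0, -1.224, -0.288], TCP at [0.208, 0.642, 0.405] pointing down, gripper open.
Joint ranges: [-3.07, 3.07], [-1.43, 2.12], [-1.02, 1.25], [-3.03, 1.67], [-3.05, -0], [-3.03, 3.03]. Speed limits (rad/s): [2.39, 2.39, 3.01, 3.14, 3.14, 3.14].

## Interface

Orientations are given as a rotation vector (axis times angle).
In Python, from bench import bot gives the robot as it stands.
- The arm moves only by the shell command python3 -m handwheel 'ROWS' [FORCE]. ROWS is text: rows parted by semicolons, each of 7 numbers parted by spaces: the turn, a rotation vector about the tool's x, y, z in rad, then the shift along the tool's x, y, z in mm, then the opening, from -1 (shut) to 1 (fully open). A call has 1 to 5 rows; each row shifts and turns the commanded pose from where the row before left it, along the tool's axes as they then stand; what a row does not reach is not made up. A row lasts 1/10 s, in which the tool goes at most 50 mm and 8.59 degrees, less where a joint would pass 70% of its speed; a pose out of reach is approached as far as the arm can. A call with a gripper value outside its range is refused whole. The fingers move at their own pace and stop on an object; FORCE is the grip in N (left out, the last holds). Time passes only in rows, so rows that do not move let the fingers close. It gives the time, the measured TCP pose, the force and the opening at its end, in the units of the state.
- bot.get_obs(): the state, without advancing time (a new reading comes with each control period).
- bot.camera(name): name is "side" or "top" or "wrist"; returns the picture (400x640x3 uint8, blue, green, red); there is no depth.
- bot.calibration(name): a dict with "K" (3x3 intrinsics, pixels), "xyz" and "orientation" of the camera in the world; the wrist camera has in their place "T_tool_cam" (4x4, takes a point from camera to tool coordinates, whose origin is the TCP and whose axes are the tool frame's). Camera axes: x right, y down, z forward; pixel columns grow to the right and rows downward; lengths in m; the calibration is good to about 2 mm. A picture is of the moment at which its call begins: read the wrist's pose just before it. calibration takes no time and is no camera call.
- bot.sign_off(): hands the job in, once; it reports no verdict.
Trained networks look in the newest picture that a camera, given by its name, has taken for a name from the list of things; names that differ only in an ending like _2 or _b are one class to them, and where a whole thing is asked for, a point or a joint stands for the part that bears it (a point fixed in the world has none). Each returns a list of dicts, best first, with "conf" (0 to 1); they miss things now and then, are a little off and sometimes report something else, mostly with a low value. They report only what shows in the picture. A call takes as long as a camera call. They do not tell look-alikes from the thing itself.
- bot.boxes_of(camera, thing): "position" ([column, row] in pixels, amid what is visible of it).
- bot.cut_out(camera, thing): "region" (400x640 bool, what is visible of it) and "position" ([column, row] in pixels, amid what is visible of it).
The state is a dict: "time": time; "joints": joint angles; "dq": joint speeds; "joint_torque": joint torques, N m; "tcp_pos": TCP position; "eef_rot": TCP orientation; "wrist_force": force on the tool from outside, world axes, zero at the start; "ft_torque": the same for the moment, N m; "width": finger opening in m.
Only numpy, scipy, OpenCV 4.12 (cv2) and the standard library are available. Lean on these libraries where they do the work, as an engineer would, in place of code of your own. Each camera call takes 0.05 s, during which the arm holds its last target.

## Task

Slide the dark phone along the press bed, in between the guide strips, until it lies flat against the back stop. Then bring the sprung press lever all the way down, keep it down for two seconds so that the pad presses on the screen, and ease the lever slowly back up to its rest, taking about three seconds and never letting it fly up. Leave the phone in the press and do not disturb the white phone, the pot or the screwdriver.

Things in the scene. Friction and masses are not known exactly. Their poses are not given: they have to be found in the camera images.
- press: Cream bench press, fixed. Origin on the bench, on the bed's centre line; x runs along the bed away from the open loading end, y left, z up. Bed 150 mm wide, x -250 to 120, top 20 mm above the bench. Column: x 32 to 88, y 90 to 140. Head: x 25 to 95, y -35 to 145, z 155 to 245 mm. Slick grey guide strips and back stop stand 6 mm above the bed. (All offsets are in this frame, heights from the bench.)
- nest_home (a point): Where the phone's centre must lie when home (press x 24, y 0, z 24.5 mm); axes as the press. Back stop face at press x = 93 mm. Guide strips: inner faces at y = +-36.5 from x = 10 to 93 mm, flaring out towards the loading end to about y = +-59 at x = -40 mm. The home phone's near end, at x = -45, stands 32 mm out in front of the pad.
- phone_center (a point): Centre of the dark phone to be pressed: a slab 138 (its x) x 68 (its y) x 9 mm, about 180 g, screen up, on the loading end of the bed (centre 24.5 mm above the bench), a little askew, its x roughly along the press x. It slides when its near end is pushed; the flared strips straighten it (2.5 mm play each side).
- lever (a joint): Lever angle, rad: 0 = up at rest (arm 38 degrees above level, towards the loading end); grows as the grip swings down about the press y axis; 1.05 = bottom stop (arm 22 degrees below level). A spring returns it: about 3 N at the grip near the top, 9 N at the bottom; let go, it flies up. The platen goes down 20 mm per rad; the pad meets the phone at 0.85.
- lever_grip (a point): Middle of the lever's black grip: round bar 22 mm thick, 88 mm long, parallel to the press y, beside the head on the -y side (y -81 to -169, middle -130 mm), 160 mm from the hinge axis. Moves with the lever: at rest x = -66, z = 298 mm; at the bottom stop x = -88, z = 140 mm. Free above, before, behind and at its outer end.
- lever_hinge (a point): Point on the lever's hinge axis level with the middle of the grip (press x = 60, y = -130, z = 200 mm); the axis is the press y.
- pad: Black rubber pressing pad 104 x 58 x 10 mm, spring-mounted under a slightly larger aluminium platen, over the nest (x -12 to 92 mm); origin in the middle of its underside, 46 mm above the bench when up.
- spare_center (a point): Centre of a white phone, 128 x 62 x 8 mm, lying on the bench left of the press; bystander.
- pot_center (a point): A point 40 mm above the bench in the middle of a blue lidded pot, 68 mm across, 80 mm high, left of the press; bystander.
- driver_grip (a point): Handle of a black screwdriver 160 mm long, lying on the bench right of the press; bystander.
- phone: The dark phone itself; origin in the middle of its underside, axes as given for its centre.
Not all that is in view belongs to the job. What is shaped like the phone but blue is not meant.

How it is judged:
On the way, in this order (a step that is already met when the one before it is completed fails the run):
1. the phone lies flat and straight between the strips, against the back stop (x of phone_center in the frame of nest_home between -0.005 and 0.005 m and y of phone_center in the frame of nest_home between -0.005 and 0.005 m and z of phone_center in the frame of nest_home between -0.004 and 0.004 m and angle between the x axis of phone_center and the x axis of nest_home, either way round below 0.08 rad), for 0.2 s.
2. the lever is held fully down, the pad pressing on the phone in its place (all of step 1 and value of joint lever above 0.95 rad and contact force between pad and phone above 1.5 N), for 1.5 s.
At the end, for the whole second after the job is handed in: The lever is back up at rest (under 0.08 rad), and the phone still lies flat in the press, its centre within 5 mm of home along and across the bed, 4 mm in height and straight to 0.08 rad, at rest (all of step 1 and value of joint lever below 0.08 rad and velocity of joint lever between -0.1 and 0.1 rad/s and linear speed of phone below 0.02 m/s); the robot touches nothing.
It fails at once if the lever flies up: it rises faster than 1.2 rad/s while more than 0.15 rad below its rest (velocity of joint lever below -1.2 rad/s and value of joint lever above 0.15 rad).
It fails at once if the white phone is shifted by more than 15 mm (distance of spare_center from where it was at the start of the episode above 0.015 m).
It fails at once if the pot is shifted by more than 15 mm (distance of pot_center from where it was at the start of the episode above 0.015 m).
It fails at once if the screwdriver is shifted by more than 15 mm (distance of driver_grip from where it was at the start of the episode above 0.015 m).
It also fails if it takes over 72 s, if anything falls off the work surface, if the arm or the gripper's body presses on something with over 40 N, if the wrist force passes 120 N, or if a joint passes its speed limit or range.

## Working session

There is one attempt and no reset: what is moved stays moved. The work goes in short steps, Python scripts to look and compute and a shell command to move; the robot and the scene stay as the last step left them, time stands still between calls to the robot, and variables do not carry over. Pictures are saved under pics/ and viewed, and the job is handed in when it is done.

```bash
mkdir -p pics; ls; python3 - <<'E'
from bench import bot
import cv2
o=bot.get_obs(); print({k:o[k] for k in("time","tcp_pos","eef_rot","width")}, bot.pinch_z)
for n in("side","top"):
    cv2.imwrite(f"pics/{n}0.png",bot.camera(n)); print(n,bot.calibration(n))
print(bot.calibration("wrist"))
E
```

```text
pics
{'time': 0.0, 'tcp_pos': array([0.20830262, 0.64185356, 0.40376468]), 'eef_rot': array([ 1.84610913e+00, -2.54041337e+00,  1.68827830e-03]), 'width': 0.08518807239023482} 0.1547
side {'K': array([[375.03378339,   0.        , 325.04405314],
       [  0.        , 375.03378339, 199.85151192],
       [  0.        ,   0.        ,   1.        ]]), 'xyz': array([ 0.33611297, -0.84395863,  0.81498011]), 'orientation': array([-2.14504642,  0.25538158, -0.14527206])}
top {'K': array([[363.14750333,   0.        , 314.07426835],
       [  0.        , 363.14750333, 199.10044002],
       [  0.        ,   0.        ,   1.        ]]), 'xyz': array([0.32243625, 0.05421238, 1.16287595]), 'orientation': array([-2.06249717,  2.12014594, -0.25129172])}
{'K': array([[306.33139881,   0.        , 322.96064591],
       [  0.        , 306.33139881, 202.13378266],
       [  0.        ,   0.        ,   1.        ]]), 'T_tool_cam': array([[ 9.99999739e-01,  1.48700367e-04, -7.06703402e-04,
        -1.69064187e-04],
       [ 5.77847272e-05,  9.58958914e-01,  2.83545054e-01,
        -7.18553277e-02],
       [ 7.19862780e-04, -2.83545021e-01,  9.58958655e-01,
         3.07980386e-02],
       [ 0.00000000e+00,  0.00000000e+00,  0.00000000e+00,
         1.00000000e+00]])}
```

View pics/side0.png

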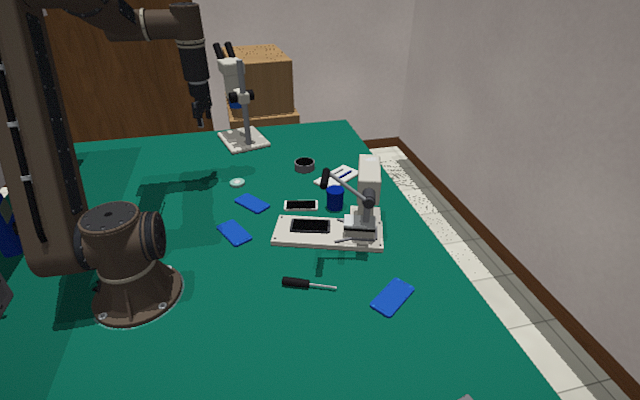

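View pics/top0.png

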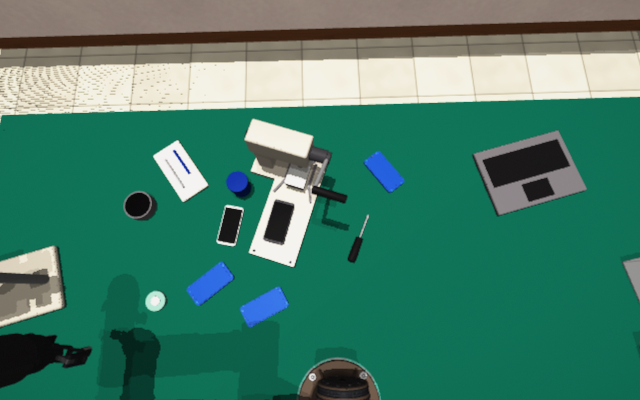

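The dark phone on the bed is at top (279,222). Possible confusions are the white-rimmed phone with a black screen at (230,225), three blue slabs at (210,283), (264,306) and (384,172), and the laptop at (530,170). The dark one on the bed fits the description. I'll check it in a close crop and measure the bed.

```bash
cat > h.py <<'E'
import numpy as np, cv2
from scipy.spatial.transform import Rotation as R
from bench import bot
def cam(name,obs=None):
    c=bot.calibration(name)
    if name=="wrist":
        o=obs or bot.get_obs(); T=np.eye(4); T[:3,:3]=R.from_rotvec(o["eef_rot"]).as_matrix(); T[:3,3]=o["tcp_pos"]
        T=T@c["T_tool_cam"]; return c["K"],T[:3,:3],T[:3,3]
    return c["K"],R.from_rotvec(c["orientation"]).as_matrix(),np.array(c["xyz"])
def ray(C,px,z):
    K,Rm,t=C; d=Rm@np.linalg.solve(K,[px[0],px[1],1.]); return t+d*(z-t[2])/d[2]
def proj(C,P):
    K,Rm,t=C; q=(np.atleast_2d(P)-t)@Rm@K.T; return q[:,:2]/q[:,2:]
E
python3 - <<'E'
from h import *
for n,(x0,y0,x1,y1) in {"top":(210,110,370,280),"side":(260,145,400,265)}.items():
    im=cv2.imread(f"pics/{n}0.png")[y0:y1,x0:x1]; s=min(800/(x1-x0),600/(y1-y0)); s=int(s*10)/10
    print(n,s); cv2.imwrite(f"pics/{n}0c.png",cv2.resize(im,None,fx=s,fy=s,interpolation=cv2.INTER_CUBIC))
E
```

```text
top 3.5
side 5.0
```

```bash
python3 - <<'E'
from h import *
C=cam("top"); bot.camera("top")
for t in ["press","phone","phone_center","spare_center","lever_grip","driver_grip","pot_center"]:
    for d in bot.cut_out("top",t)[:2]:
        m=d["region"].astype(np.uint8); c=cv2.findContours(m,0,2)[0]; c=max(c,key=cv2.contourArea) if c else None
        print(t,round(d["conf"],2),np.round(d["position"]), cv2.minAreaRect(c) if c is not None else None)
E
```

```text
press 0.73 [288. 177.] ((296.8802490234375, 192.64712524414062), (148.33399963378906, 99.936279296875), 87.95458984375)
phone 0.87 [211. 284.] ((210.14988708496094, 283.58428955078125), (22.90707778930664, 47.94785690307617), 49.89909744262695)
phone 0.74 [279. 220.] ((278.8189392089844, 222.28330993652344), (22.696956634521484, 46.043636322021484), 17.65012550354004)
phone_center 0.85 [265. 304.] ((264.0318298339844, 306.8917236328125), (23.463754653930664, 47.885215759277344), 61.38954162597656)
phone_center 0.81 [280. 223.] ((278.9107666015625, 221.97410583496094), (21.49936294555664, 43.184600830078125), 16.189205169677734)
spare_center 0.93 [229. 225.] ((230.58822631835938, 225.14706420898438), (20.130455017089844, 40.26091384887695), 14.03624439239502)
lever_grip 0.86 [325. 191.] ((335.2426452636719, 179.01776123046875), (36.0, 44.00000762939453), 22.61986541748047)
driver_grip 0.55 [354. 248.] ((355.3500061035156, 248.4500274658203), (7.905693531036377, 26.56313133239746), 18.43494987487793)
pot_center 0.71 [240. 184.] ((238.00003051757812, 184.50003051757812), (25.043960571289062, 21.913467407226562), 63.43495178222656)
```

View pics/top0c.png

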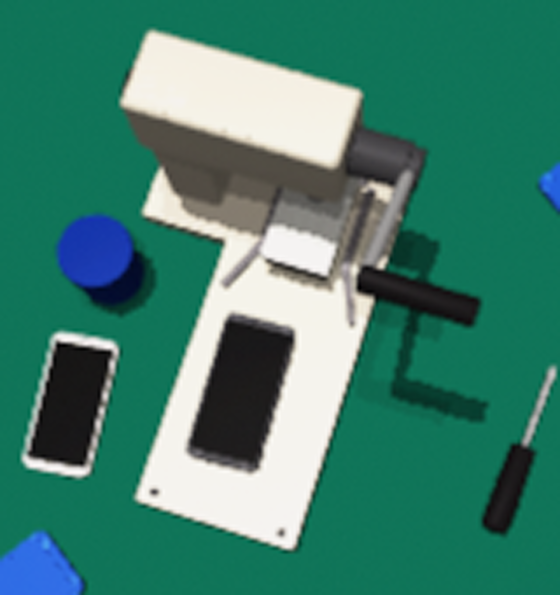

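View pics/side0c.png

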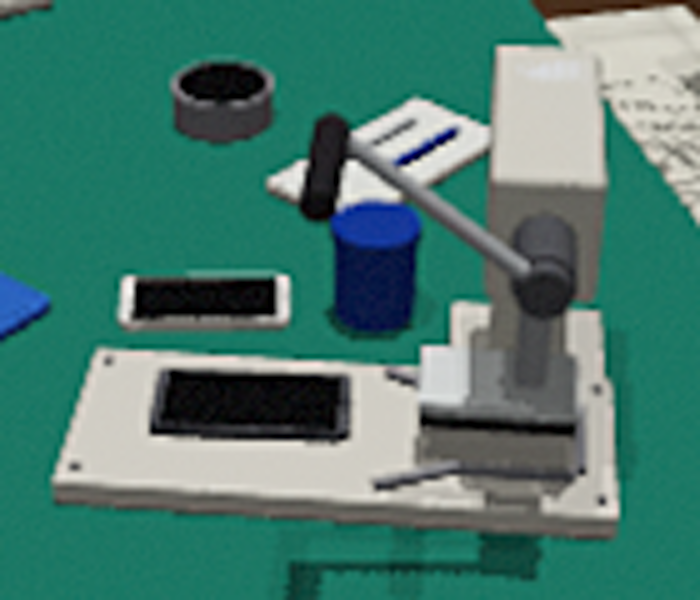

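```bash
cat > fit.py <<'E'
from h import *
from scipy.optimize import least_squares
obs={"top":(3.5,(210,110),[((135,497),(-250,75,20)),((297,546),(-250,-75,20)),((152,30),(95,145,245)),((122,103),(25,145,245)),((362,90),(95,-35,245)),((343,167),(25,-35,245)),((365,280),(-66,-81,298)),((475,307),(-66,-169,298))]),
"side":(5.,(260,145),[((103,350),(-250,75,20)),((55,485),(-250,-75,20)),((617,516),(120,-75,20)),((330,120),(-66,-81,298)),((318,212),(-66,-169,298)),((495,185),(25,-35,245)),((604,186),(95,-35,245))])}
def T(p,P):
    c,s=np.cos(p[2]),np.sin(p[2]); P=np.atleast_2d(P)
    return np.c_[p[0]+c*P[:,0]-s*P[:,1],p[1]+s*P[:,0]+c*P[:,1],P[:,2]]
def inv(p,P):
    c,s=np.cos(p[2]),np.sin(p[2]);P=np.atleast_2d(P);d=P[:,:2]-p[:2]
    return np.c_[d@[c,s],d@[-s,c],P[:,2]]
def res(p,names=("top","side")):
    r=[]
    for n in names:
        s,o,L=obs[n]; px=np.array([l[0] for l in L])/s+o; P=np.array([l[1] for l in L])/1000.
        r.append(proj(cam(n),T(p,P))-px)
    return np.concatenate(r).ravel()
if __name__=="__main__":
    for names in (("top",),("side",),("top","side")):
        f=least_squares(res,[0.6,0.1,0.2],args=(names,),loss="soft_l1"); print(names,f.x); 
    p=f.x; print(np.round(res(p).reshape(-1,2),1).tolist())
    C=cam("top"); q=[ray(C,np.array(a)/3.5+(210,110),.029) for a in[(233,315),(295,325),(258,470),(190,452)]]
    Q=inv(p,q); print(np.round(Q*1e3,1), Q.mean(0))
    C=cam("side"); q=[ray(C,np.array(a)/5+(260,145),.029) for a in[(165,368),(350,375),(350,438),(150,434)]]
    Q=inv(p,q); print(np.round(Q*1e3,1), Q.mean(0))
E
python3 fit.py
```

```text
('top',) [ 0.65066662  0.10980381 -0.33066321]
('side',) [ 0.65315888  0.10860739 -0.33880363]
('top', 'side') [ 0.6516127   0.10962367 -0.33013317]
[[0.6, 0.1], [-0.2, 0.6], [-0.4, -2.0], [-0.5, -0.3], [1.9, -1.2], [-0.5, -0.0], [-0.7, -1.5], [2.1, 1.1], [-1.9, -0.1], [-1.1, -0.4], [0.1, 0.6], [0.3, 2.0], [-0.2, -0.1], [-1.1, -1.5], [0.7, -0.5]]
[[ -67.1   45.5   29. ]
 [ -59.1  -11.8   29. ]
 [-195.2  -21.7   29. ]
 [-198.1   41.6   29. ]] [-0.12990065  0.01341505  0.029     ]
[[-192.6   45.7   29. ]
 [ -62.3   50.2   29. ]
 [ -56.7  -20.2   29. ]
 [-190.7  -29.    29. ]] [-0.12558151  0.0117027   0.029     ]
```

```bash
cat > go.py <<'E'
# go.py: tells tool-frame error (turn, mm) from the present pose to a target grasp/tip point in press frame
import sys
from fit import *
p=np.array([0.6516,0.1096,-0.331])
def pose():
    o=bot.get_obs(); return o,R.from_rotvec(o["eef_rot"]).as_matrix(),o["tcp_pos"]
def Rt(jaw):   # tool down; jaw: angle of tool x in press frame
    a=p[2]+jaw; x=np.array([np.cos(a),np.sin(a),0]); z=np.array([0,0,-1.]); return np.c_[x,np.cross(z,x),z]
def info(tip=.173):
    o,Rm,t=pose(); q=inv(p,t+Rm[:,2]*tip)[0]*1e3
    c,s=np.cos(p[2]),np.sin(p[2]); f=o["wrist_force"]; fp=[c*f[0]+s*f[1],-s*f[0]+c*f[1],f[2]]
    print("t",o["time"],"tip in press",np.round(q,1),"tcpZ",round(t[2],4),"jaw",np.round(np.degrees(np.arctan2(Rm[1,0],Rm[0,0])-p[2]),2),"tz",np.round(Rm[:,2],3),"F",np.round(fp,1),"w",round(o["width"],4),"q",np.round(o["joints"],2))
def err(jaw,P,tip=.173):
    o,Rm,t=pose(); Q=Rt(jaw); tgt=T(p,np.array(P)/1e3)[0]-Q[:,2]*tip
    print("turn",np.round(R.from_matrix(Rm.T@Q).as_rotvec(),4),"shift now-axes",np.round(Rm.T@(tgt-t)*1e3,1),"shift target-axes",np.round(Q.T@(tgt-t)*1e3,1))
if __name__=="__main__": info()
E
python3 - <<'E'
from go import *
info()
for j in(90,-90): err(np.radians(j),(-215,9,60))
E
```

```text
t 0.5 tip in press [-592.2  359.4  231.7] tcpZ 0.4047 jaw -89.02 tz [-0. -0. -1.] F [-0.1  0.2 -0.1] w 0.0853 q [ 1.55  0.36  0.01 -0.   -1.22 -0.29]
turn [ 1.0000e-04 -0.0000e+00 -3.1244e+00] shift now-axes [ 356.9 -371.1  171.7] shift target-axes [-350.4  377.2  171.7]
turn [-0.     -0.0001  0.0172] shift now-axes [ 356.9 -371.1  171.7] shift target-axes [ 350.4 -377.2  171.7]
```

```bash
python3 -m handwheel '0 0 0.0172 30 -32 0 -1;0 0 0 30 -32 0 -1;0 0 0 30 -32 0 -1;0 0 0 30 -32 0 -1;0 0 0 30 -32 0 -1' 40 && python3 -m handwheel '0 0 0 30 -32 0 -1;0 0 0 30 -32 0 -1;0 0 0 30 -32 0 -1;0 0 0 30 -32 0 -1;0 0 0 20 -22 0 -1'; python3 go.py
```

```text
time: 1.0
tcp_pos: [0.3121, 0.4468, 0.4049]
eef_rot: [-1.825, 2.556, 0.0]
wrist_force: [1.7, 0.6, 0.3]
width: 0.0125
time: 1.5
tcp_pos: [0.4085, 0.265, 0.4051]
eef_rot: [-1.824, 2.557, 0.0]
wrist_force: [0.9, 0.2, 0.2]
width: 0.0001
t 1.5 tip in press [-280.4   68.1  232.1] tcpZ 0.4051 jaw -90.04 tz [ 0.     0.001 -1.   ] F [0.8 0.5 0.2] w 0.0001 q [ 0.98  0.04 -0.39  0.   -1.14  0.26]
```

```bash
python3 - <<'E'
from go import *
err(np.radians(-90),(-222,9,60))
cv2.imwrite("pics/w1.png",bot.camera("wrist")); cv2.imwrite("pics/s1.png",bot.camera("side"))
info()
E
```

```text
turn [-0.0003  0.0007 -0.0007] shift now-axes [ 59.  -58.4 172.1] shift target-axes [ 58.9 -58.4 172.1]
t 1.6 tip in press [-279.9   67.7  232.1] tcpZ 0.4051 jaw -90.18 tz [ 0.  0. -1.] F [-0.5 -0.2  0.5] w -0.0002 q [ 0.98  0.04 -0.39  0.   -1.14  0.26]
```

View pics/w1.png

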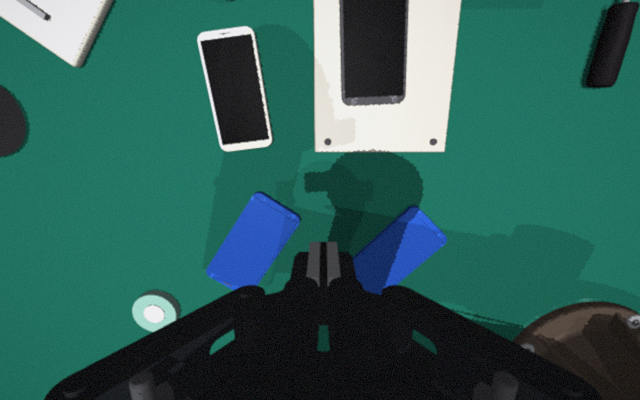

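View pics/s1.png

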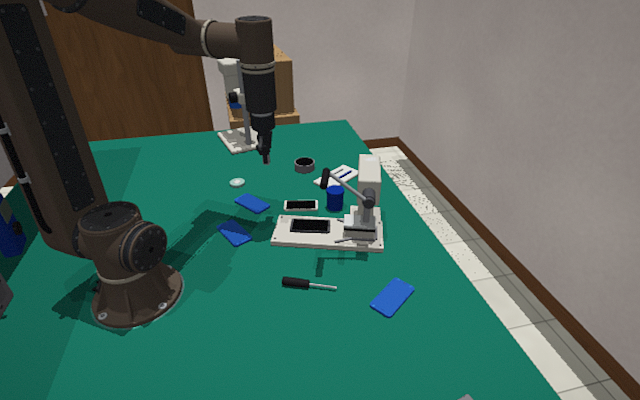

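The wrist view shows the bed's near corners at (315,151) and (444,151), and the dark phone's near corners at about (342,103) and (405,103). The blue slabs lie on the bench and are not in the path.

```bash
python3 - <<'E'
from go import *
C=cam("wrist")
for px,z in [((315,151),.02),((444,151),.02),((328,142),.02),((433,142),.02),((342,103),.029),((405,103),.029),((342.5,30),.029),((408,30),.029)]:
    print(px,np.round(inv(p,ray(C,px,z))[0]*1e3,1))
E
```

```text
(315, 151) [-251.5   77.3   20. ]
(444, 151) [-251.9  -70.9   20. ]
(328, 142) [-241.3   62.4   20. ]
(433, 142) [-241.7  -57.3   20. ]
(342, 103) [-199.3   47.5   29. ]
(405, 103) [-199.5  -20.    29. ]
(342.5, 30) [-129.2   48.1   29. ]
(408, 30) [-129.5  -17.9   29. ]
```

```bash
sed -i 's/^p=np.*/p=np.array([0.6511,0.1127,-0.332])/' go.py; python3 - <<'E'
from go import *
info(); err(np.radians(-90),(-222,11,60))
E
```

```text
t 1.6 tip in press [-278.5   64.7  232.1] tcpZ 0.4051 jaw -90.12 tz [ 0.  0. -1.] F [-0.5 -0.2  0.5] w -0.0002 q [ 0.98  0.04 -0.39  0.   -1.14  0.26]
turn [-0.0002  0.0004 -0.0021] shift now-axes [ 53.6 -56.6 172.1] shift target-axes [ 53.6 -56.5 172.1]
```

```bash
python3 -m handwheel '0 0 -0.002 18 -19 20 -1;0 0 0 18 -19 25 -1;0 0 0 17.6 -18.5 40 -1;0 0 0 0 0 45 -1;0 0 0 0 0 42 -1' && python3 -m handwheel '0 0 0 0 0 20 -1;0 0 0 0 0 8 -1;0 0 0 0 0 4 -1;0 0 0 0 0 2 -1;0 0 0 0 0 0 -1'; python3 - <<'E'
from go import *
info(); cv2.imwrite("pics/w2.png",bot.camera("wrist")); cv2.imwrite("pics/s2.png",bot.camera("side")[120:280,200:420].repeat(3,0).repeat(3,1))
info()
E
```

```text
time: 2.1
tcp_pos: [0.4442, 0.198, 0.2316]
eef_rot: [-1.825, 2.555, 0.001]
wrist_force: [-0.1, 0.8, 0.2]
width: -0.0
time: 2.6
tcp_pos: [0.4444, 0.1989, 0.1996]
eef_rot: [-1.827, 2.553, 0.0]
wrist_force: [-0.4, 0.3, -0.4]
width: -0.0002
t 2.6 tip in press [-223.4   14.4   26.6] tcpZ 0.1996 jaw -89.8 tz [ 0.001  0.001 -1.   ] F [-0.4  0.1 -0.4] w -0.0002 q [ 0.83  0.29 -0.65  0.   -0.63  0.42]
t 2.7 tip in press [-223.4   14.3   26.7] tcpZ 0.1997 jaw -89.81 tz [ 0.001  0.001 -1.   ] F [-0.1  0.3  1.4] w 0.0001 q [ 0.83  0.29 -0.65  0.   -0.63  0.42]
```

View pics/w2.png

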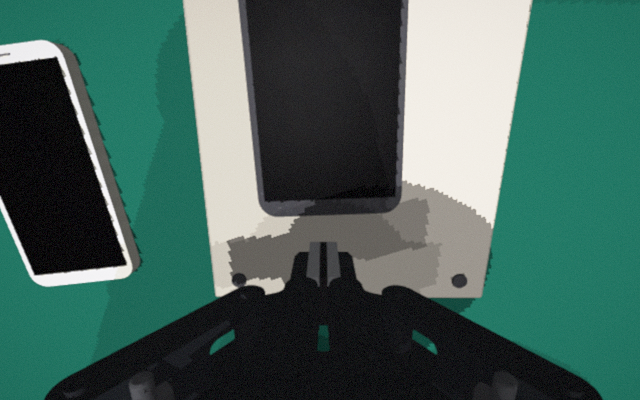

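View pics/s2.png

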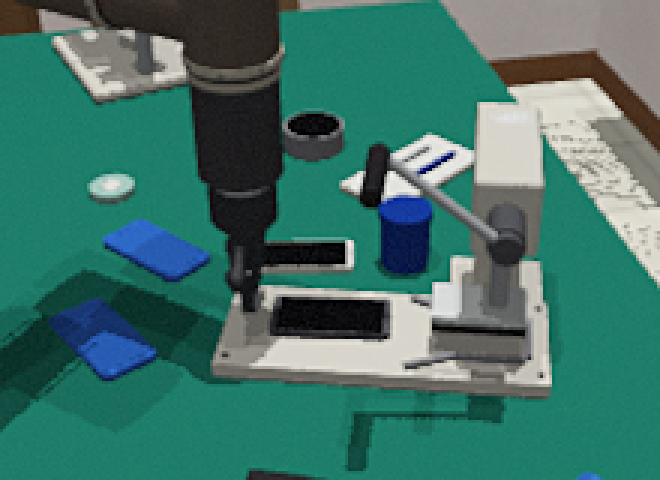

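```bash
python3 - <<'E'
from go import *
C=cam("wrist")
for px,z in [((215,297),.02),((484,297),.02),((239,280),.02),((459,280),.02),((260,212),.029),((401,212),.029),((242,20),.029),((407,20),.029)]:
    print(px,np.round(inv(p,ray(C,px,z))[0]*1e3,1))
E
```

```text
(215, 297) [-251.    74.8   20. ]
(484, 297) [-250.3  -75.3   20. ]
(239, 280) [-240.3   60.6   20. ]
(459, 280) [-239.7  -60.    20. ]
(260, 212) [-198.    44.9   29. ]
(401, 212) [-197.7  -22.9   29. ]
(242, 20) [-116.    47.7   29. ]
(407, 20) [-115.8  -19.2   29. ]
```

```bash
python3 -m handwheel '0 0 0 3.4 0 3.2 -1;0 0 0 0 -5 0 -1;0 0 0 0.3 -6 0 -1;0 0 0 0.4 -8 0 -1;0 0 0 0.5 -8 0 -1' && python3 -m handwheel '0 0 0 0.5 -8 0 -1;0 0 0 0.5 -8 0 -1;0 0 0 0.5 -8 0 -1;0 0 0 0.5 -8 0 -1;0 0 0 0.5 -8 0 -1'; python3 go.py
```

```text
time: 3.2
tcp_pos: [0.4688, 0.185, 0.1955]
eef_rot: [1.827, -2.555, -0.0]
wrist_force: [-1.7, 0.1, 1.7]
width: -0.0001
time: 3.7
tcp_pos: [0.5058, 0.1697, 0.1954]
eef_rot: [1.827, -2.555, -0.0]
wrist_force: [-1.4, 2.1, 0.7]
width: 0.0002
t 3.7 tip in press [-156.     6.4   22.4] tcpZ 0.1954 jaw -89.83 tz [-0. -0. -1.] F [-2.   1.5  0.7] w 0.0002 q [ 0.69  0.36 -0.55 -0.   -0.66  0.55]
```

```bash
python3 - <<'E'
from go import *
cv2.imwrite("pics/w3.png",bot.camera("wrist"))
E
```

```text
(no output)
```

View pics/w3.png

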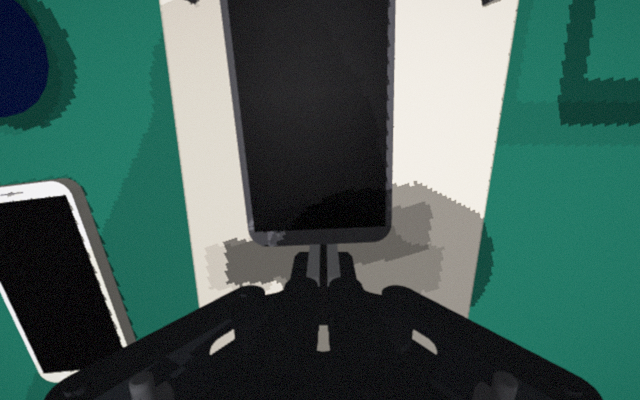

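```bash
python3 -m handwheel '0 0 0 0.4 -5 0 -1;0 0 0 0.4 -5 0 -1;0 0 0 0.4 -5 0 -1;0 0 0 0.4 -5 0 -1;0 0 0 0.4 -5 0 -1' && python3 - <<'E'
from go import *
info(); cv2.imwrite("pics/w4.png",bot.camera("wrist"))
E
```

```text
time: 4.25
tcp_pos: [0.5285, 0.1598, 0.1954]
eef_rot: [1.828, -2.555, 0.0]
wrist_force: [-1.6, 0.1, 0.1]
width: -0.0
t 4.25 tip in press [-131.3    4.6   22.4] tcpZ 0.1954 jaw -89.82 tz [-0. -0. -1.] F [-1.5 -0.4  0.1] w -0.0 q [ 0.65  0.39 -0.51 -0.   -0.68  0.59]
```

View pics/w4.png

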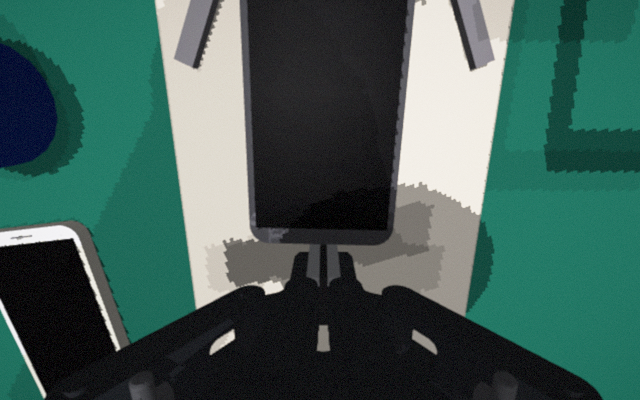

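```bash
python3 -m handwheel '0 0 0 0.4 -6 0 -1;0 0 0 0.4 -6 0 -1;0 0 0 0.4 -6 0 -1;0 0 0 0.4 -6 0 -1;0 0 0 0.4 -6 0 -1' && python3 -m handwheel '0 0 0 0.4 -5 0 -1;0 0 0 0.3 -5 0 -1;0 0 0 0.3 -5 0 -1;0 0 0 0.3 -5 0 -1;0 0 0 0.3 -5 0 -1' && python3 - <<'E'
from go import *
info(); cv2.imwrite("pics/w5.png",bot.camera("wrist")); cv2.imwrite("pics/s5.png",bot.camera("side")[90:250,240:460].repeat(3,0).repeat(3,1))
E
```

```text
time: 4.8
tcp_pos: [0.5564, 0.1482, 0.1955]
eef_rot: [1.828, -2.555, -0.0]
wrist_force: [-2.0, 0.3, 0.8]
width: -0.0001
time: 5.3
tcp_pos: [0.5794, 0.1387, 0.1955]
eef_rot: [1.828, -2.555, 0.0]
wrist_force: [-1.5, 0.9, 0.7]
width: -0.0001
t 5.3 tip in press [-76.2   1.2  22.5] tcpZ 0.1955 jaw -89.83 tz [-0. -0. -1.] F [-1.7  0.4  0.7] w -0.0001 q [ 0.56  0.44 -0.41  0.   -0.72  0.68]
```

View pics/w5.png

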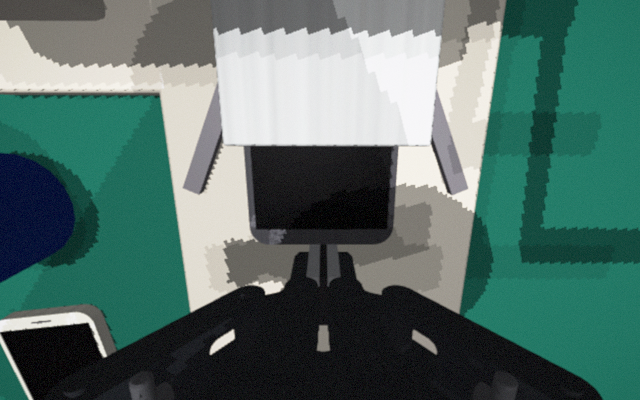

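View pics/s5.png

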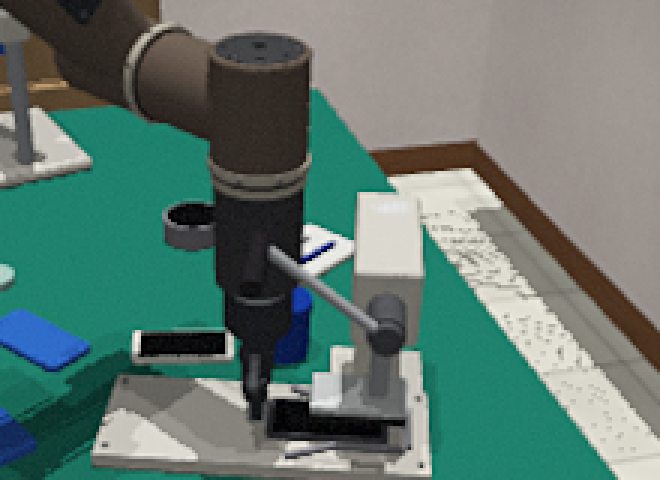

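```bash
python3 -m handwheel '0 0 0 0.2 -4 0 -1;0 0 0 0.2 -4 0 -1;0 0 0 0.2 -3 0 -1;0 0 0 0.2 -3 0 -1;0 0 0 0 -2 0 -1' && python3 go.py && python3 -m handwheel '0 0 0 0 -1.5 0 -1;0 0 0 0 -1 0 -1' && python3 go.py
```

```text
time: 5.9
tcp_pos: [0.5942, 0.1328, 0.1955]
eef_rot: [1.828, -2.555, -0.0]
wrist_force: [-1.9, 0.3, -0.0]
width: 0.0002
t 5.9 tip in press [-60.4   0.5  22.5] tcpZ 0.1955 jaw -89.83 tz [-0. -0. -1.] F [-1.9 -0.3 -0. ] w 0.0002 q [ 0.54  0.46 -0.37 -0.   -0.74  0.7 ]
time: 6.1
tcp_pos: [0.5964, 0.1321, 0.1955]
eef_rot: [1.828, -2.555, 0.0]
wrist_force: [-2.4, 1.4, 0.4]
width: -0.0
t 6.1 tip in press [-58.    0.5  22.5] tcpZ 0.1955 jaw -89.83 tz [-0. -0. -1.] F [-2.8  0.6  0.4] w -0.0 q [ 0.54  0.46 -0.37  0.   -0.74  0.7 ]
```

```bash
python3 -m handwheel '0 0 0 0 -1 0 -1;0 0 0 0 -1 0 -1' && python3 go.py && python3 -m handwheel '0 0 0 0 -0.5 0 -1;0 0 0 0 -0.5 0 -1' && python3 go.py
```

```text
time: 6.3
tcp_pos: [0.5975, 0.1316, 0.1954]
eef_rot: [1.827, -2.555, -0.002]
wrist_force: [-8.7, 6.6, 5.7]
width: -0.0002
t 6.3 tip in press [-57.1   0.4  22.4] tcpZ 0.1954 jaw -89.85 tz [-0.002  0.    -1.   ] F [-10.4   3.4   5.7] w -0.0002 q [ 0.54  0.46 -0.37 -0.   -0.74  0.71]
time: 6.5
tcp_pos: [0.5978, 0.1316, 0.1954]
eef_rot: [1.826, -2.554, -0.003]
wrist_force: [-11.6, 7.1, 6.7]
width: -0.0001
t 6.5 tip in press [-57.1   0.3  22.4] tcpZ 0.1954 jaw -89.84 tz [-0.003  0.    -1.   ] F [-13.3   3.    6.7] w -0.0001 q [ 0.53  0.46 -0.37 -0.   -0.75  0.71]
```

```bash
python3 -m handwheel '0 0 0 0 1 0 -1;0 0 0 0 1.5 0 -1;0 0 0 0 10 0 -1' && python3 - <<'E'
from go import *
info(); cv2.imwrite("pics/w6.png",bot.camera("wrist"))
E
```

```text
time: 6.8
tcp_pos: [0.5879, 0.1352, 0.1956]
eef_rot: [-1.827, 2.554, -0.001]
wrist_force: [-0.5, -0.2, -0.3]
width: 0.0003
t 6.8 tip in press [-66.8   0.8  22.6] tcpZ 0.1956 jaw -89.85 tz [ 0.001  0.    -1.   ] F [-0.4 -0.3 -0.3] w 0.0003 q [ 0.55  0.45 -0.39  0.   -0.73  0.69]
```

View pics/w6.png

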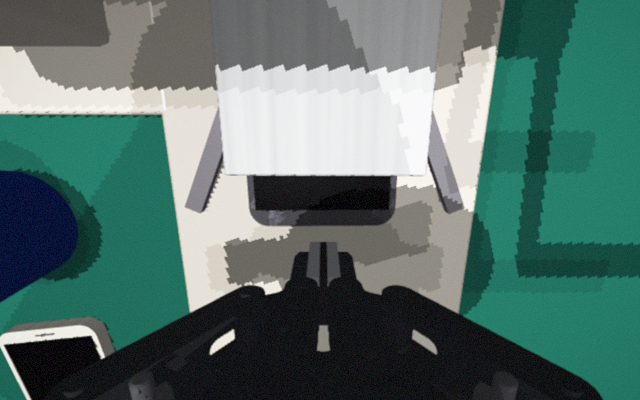

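```bash
python3 - <<'E'
from go import *
C=cam("wrist")
for px,z in [((248,223),.029),((396,223),.029),((320,225),.029),((195,212),.026),((455,213),.026)]:
    print(px,np.round(inv(p,ray(C,px,z))[0]*1e3,1))
E
```

```text
(248, 223) [-47.5  35.9  29. ]
(396, 223) [-47.3 -33.8  29. ]
(320, 225) [-48.4   2.   29. ]
(195, 212) [-43.1  61.6  26. ]
(455, 213) [-43.3 -62.3  26. ]
```

```bash
python3 -m handwheel '0 0 0 0 30 0 -1;0 0 0 0 35 0 -1;0 0 0 0 10 -40 -1;0 0 0 0 0 -48 -1;0 0 0 0 0 -48 -1' && python3 -m handwheel '0 0 0 0 0 -48 -1;0 0 0 0 0 -48 -1;0 0 0 0 0 -48 -1;0 0 0.14 0 0 -40 0;0 0 0.14 0 0 0 1' && python3 -m handwheel '0 0 0.145 0 0 0 1;0 0 0.145 0 0 0 1;0 0 0.145 0 0 0 1;0 0 0.145 0 0 0 1;0 0 0.145 0 0 0 1'  && python3 -m handwheel '0 0 0.145 0 0 0 1;0 0 0.145 0 0 0 1;0 0 0.145 0 0 0 1;0 0 0.13 0 0 0 1;0 0 0 0 0 0 1'; python3 - <<'E'
from go import *
info(.1547); err(np.pi,(-66,-132,350),.1547)
E
```

```text
time: 7.35
tcp_pos: [0.5155, 0.1595, 0.3331]
eef_rot: [1.829, -2.554, 0.0]
wrist_force: [1.2, 1.4, -0.8]
width: -0.0002
time: 7.85
tcp_pos: [0.5166, 0.1592, 0.5223]
eef_rot: [-1.441, 2.779, -0.001]
wrist_force: [0.0, -0.5, -0.7]
width: 0.0286
time: 8.35
tcp_pos: [0.516, 0.1593, 0.5155]
eef_rot: [-0.362, 3.12, 0.0]
wrist_force: [0.1, -0.2, 0.1]
width: 0.0853
time: 8.85
tcp_pos: [0.5161, 0.1593, 0.5155]
eef_rot: [0.516, 3.099, 0.0]
wrist_force: [-0.1, -0.4, 0.6]
width: 0.0855
t 8.85 tip in press [-1.428e+02  1.000e-01  3.608e+02] tcpZ 0.5155 jaw 180.11 tz [ 0.  0. -1.] F [ 0.  -0.4  0.6] w 0.0855 q [ 0.66  0.08 -0.1   0.   -1.39 -0.99]
turn [0.0002 0.0002 0.0019] shift now-axes [ -76.6 -132.2   10.8] shift target-axes [ -76.9 -132.1   10.8]
```

```bash
python3 -m handwheel '0 0 0 -19 -33 0 1;0 0 0 -19 -33 0 1;0 0 0 -19 -33 0 1;0 0 0 -19.6 -33 0 1;0 0 0 0 0 0 1'; python3 - <<'E'
from go import *
cv2.imwrite("pics/w7.png",bot.camera("wrist"));cv2.imwrite("pics/s7.png",bot.camera("side")[60:260,230:450].repeat(3,0).repeat(3,1))
info(.1547); C=cam("wrist"); a=T(p,np.array([(-66,-81,309),(-66,-169,309),(-66,-130,298)])/1e3); print(proj(C,a).round())
E
```

```text
time: 9.35
tcp_pos: [0.5465, 0.0065, 0.5154]
eef_rot: [0.512, 3.1, -0.001]
wrist_force: [-0.0, -0.2, -0.4]
width: 0.0856
t 9.45 tip in press [ -65.3 -132.3  360.7] tcpZ 0.5154 jaw 180.27 tz [-0.  0. -1.] F [-0.4 -0.7  0. ] w 0.0851 q [ 0.38  0.09 -0.09 -0.   -1.39 -0.7 ]
[[323. 305.]
 [324. 174.]
 [324. 230.]]
```

View pics/w7.png

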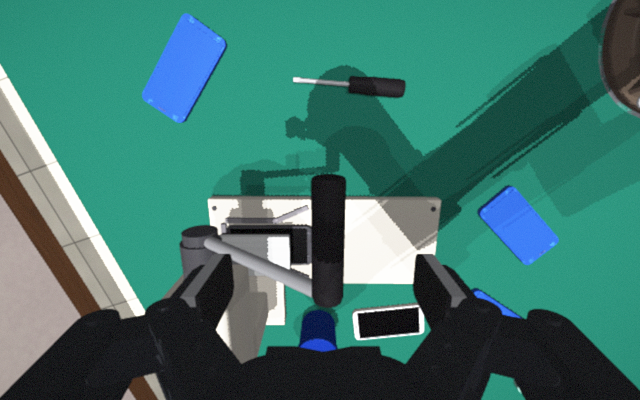

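View pics/s7.png

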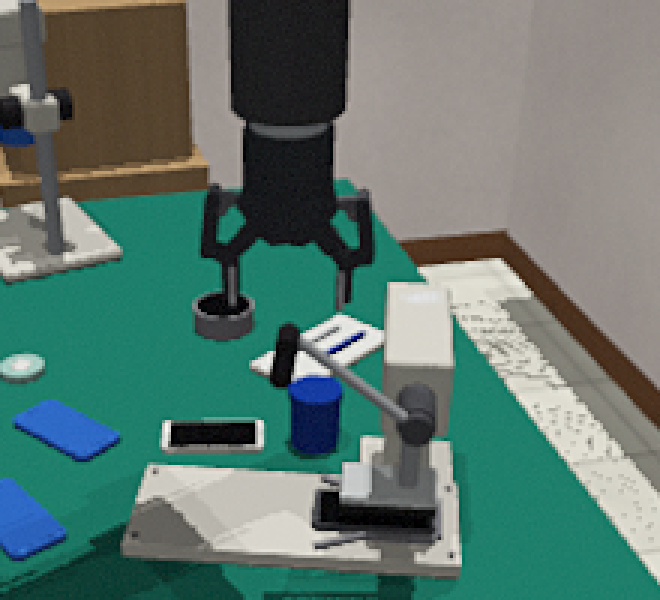

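```bash
python3 -m handwheel '0 0 -0.002 1.3 0 20 1;0 0 0 0 0 20 1;0 0 0 0 0 15 1;0 0 0 0 0 10 1;0 0 0 0 0 0 1' 30 && python3 -m handwheel '0 0 0 0 0 0 0;0 0 0 0 0 0 -0.3;0 0 0 0 0 0 -0.5;0 0 0 0 0 0 -1;0 0 0 0 0 0 -1' 30; python3 - <<'E'
from go import *
cv2.imwrite("pics/w8.png",bot.camera("wrist"));cv2.imwrite("pics/s8.png",bot.camera("side")[60:260,230:450].repeat(3,0).repeat(3,1))
info(.1547)
E
```

```text
time: 9.95
tcp_pos: [0.5447, 0.011, 0.4493]
eef_rot: [-0.506, -3.098, 0.001]
wrist_force: [-0.3, -0.7, 0.2]
width: 0.0854
time: 10.45
tcp_pos: [0.5448, 0.0103, 0.451]
eef_rot: [-0.51, -3.099, -0.001]
wrist_force: [-3.0, 1.5, 5.2]
width: 0.0211
t 10.55 tip in press [ -67.2 -131.5  296.3] tcpZ 0.451 jaw 180.33 tz [-0.  0. -1.] F [-5.4  1.5  5.6] w 0.021 q [ 0.38  0.12 -0.2  -0.   -1.25 -0.7 ]
```

View pics/w8.png

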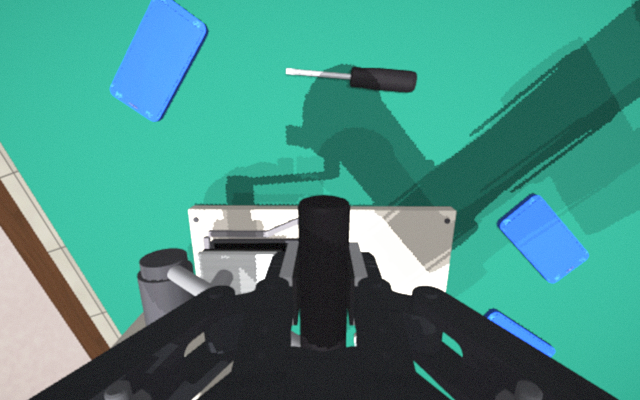

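View pics/s8.png

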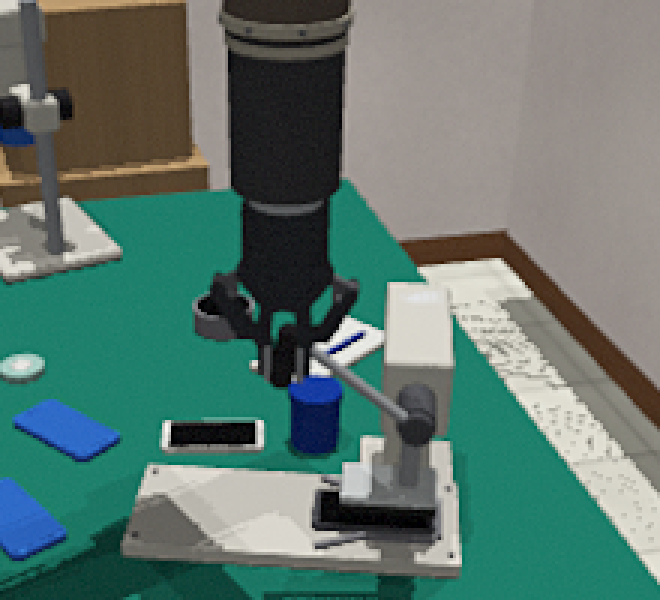

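```bash
cat > arc.py <<'E'
import numpy as np,sys
q=np.array(eval(sys.argv[1])); f=np.radians(38)-q; x=60-160*np.cos(f); z=200+160*np.sin(f)
for a,dx,dz in zip(q[1:],-np.diff(x),-np.diff(z)): print(round(a,3),"tool dx %.1f dz %.1f"%(dx,dz))
E
python3 arc.py 'np.arange(0,1.06,.07)'
```

```text
0.07 tool dx 6.6 dz 9.1
0.14 tool dx 5.9 dz 9.5
0.21 tool dx 5.3 dz 9.9
0.28 tool dx 4.5 dz 10.2
0.35 tool dx 3.8 dz 10.5
0.42 tool dx 3.1 dz 10.8
0.49 tool dx 2.3 dz 11.0
0.56 tool dx 1.5 dz 11.1
0.63 tool dx 0.8 dz 11.2
0.7 tool dx -0.0 dz 11.2
0.77 tool dx -0.8 dz 11.2
0.84 tool dx -1.6 dz 11.1
0.91 tool dx -2.4 dz 10.9
0.98 tool dx -3.1 dz 10.8
1.05 tool dx -3.9 dz 10.5
```

```bash
python3 -m handwheel '0 0 0 6.6 0 9.1 -1;0 0 0 5.9 0 9.5 -1;0 0 0 5.3 0 9.9 -1;0 0 0 4.5 0 10.2 -1;0 0 0 3.8 0 10.5 -1'; python3 -c "
from go import *
info(.1547)"
```

```text
time: 11.05
tcp_pos: [0.5207, 0.0185, 0.4025]
eef_rot: [0.509, 3.097, 0.001]
wrist_force: [-0.7, -0.8, 7.6]
width: 0.0208
t 11.05 tip in press [ -92.  -131.4  247.8] tcpZ 0.4025 jaw 180.35 tz [ 0.003  0.    -1.   ] F [-0.4 -0.9  7.6] w 0.0208 q [ 0.41  0.1  -0.33  0.   -1.13 -0.74]
```

```bash
python3 -m handwheel '0 0 0 3.1 0 10.8 -1;0 0 0 2.3 0 11 -1;0 0 0 1.5 0 11.1 -1;0 0 0 0.8 0 11.2 -1;0 0 0 0 0 11.2 -1'; python3 -c "
from go import *
info(.1547)
cv2.imwrite('pics/s9.png',bot.camera('side')[60:260,230:450].repeat(3,0).repeat(3,1))"
```

```text
time: 11.55
tcp_pos: [0.5126, 0.0212, 0.3463]
eef_rot: [0.51, 3.1, 0.001]
wrist_force: [-7.1, 3.8, 7.8]
width: 0.0211
t 11.55 tip in press [-101.1 -131.5  191.6] tcpZ 0.3463 jaw 180.33 tz [ 0.     0.001 -1.   ] F [-8.   1.3  7.8] w 0.0211 q [ 0.42  0.14 -0.42 -0.   -1.01 -0.75]
```

View pics/s9.png

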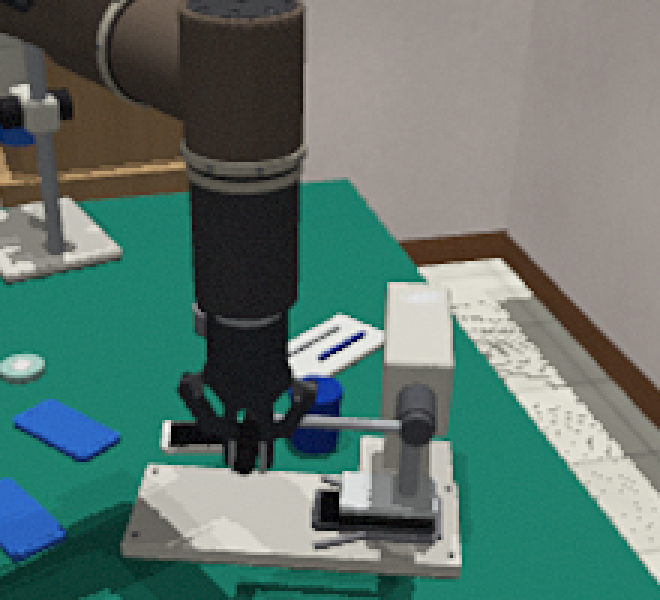

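```bash
python3 -m handwheel '0 0 0 -0.3 0 11.2 -1;0 0 0 -1.2 0 11.1 -1;0 0 0 -2.4 0 10.9 -1;0 0 0 -3.1 0 10.8 -1;0 0 0 -3 0 7.5 -1'; python3 -c "
from go import *
info(.1547)"
```

```text
time: 12.1
tcp_pos: [0.5207, 0.0185, 0.2932]
eef_rot: [-0.511, -3.095, -0.001]
wrist_force: [-16.1, 13.7, 4.6]
width: 0.021
t 12.1 tip in press [ -93.4 -131.6  138.5] tcpZ 0.2932 jaw 180.27 tz [-0.005  0.001 -1.   ] F [-19.7   7.7   4.6] w 0.021 q [ 0.41  0.21 -0.47 -0.   -0.89 -0.74]
```

```bash
python3 -m handwheel '0 0 0 0.6 0 0.5 -1;0 0 0 0.6 0 0 -1'; python3 -c "
from go import *
info(.1547)
cv2.imwrite('pics/w10.png',bot.camera('wrist'))
cv2.imwrite('pics/s10.png',cv2.resize(bot.camera('side')[150:250,270:400],None,fx=6,fy=6,interpolation=2))"
```

```text
time: 12.3
tcp_pos: [0.5203, 0.0187, 0.2934]
eef_rot: [-0.51, -3.097, -0.0]
wrist_force: [-8.4, 7.2, 5.6]
width: 0.0212
t 12.3 tip in press [ -93.5 -131.5  138.7] tcpZ 0.2934 jaw 180.3 tz [-0.003  0.001 -1.   ] F [-10.3   4.    5.6] w 0.0212 q [ 0.41  0.21 -0.47 -0.   -0.89 -0.74]
```

View pics/s10.png

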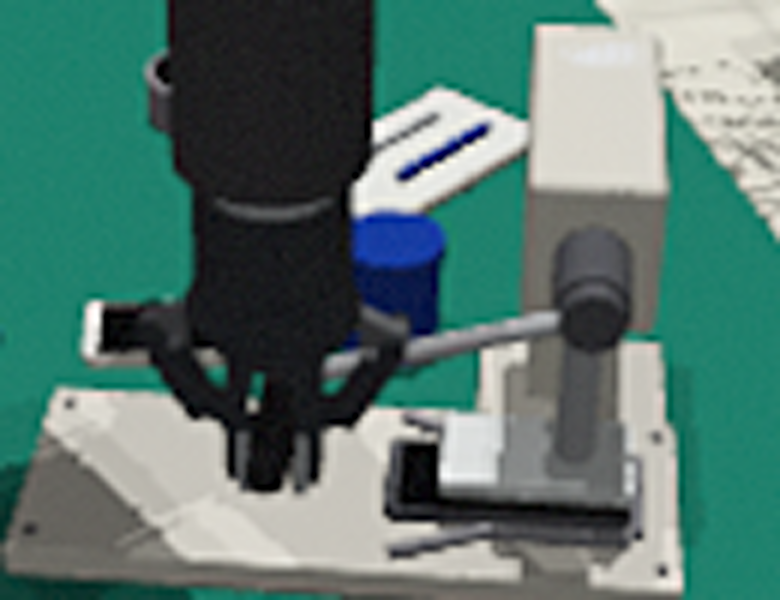

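View pics/w10.png

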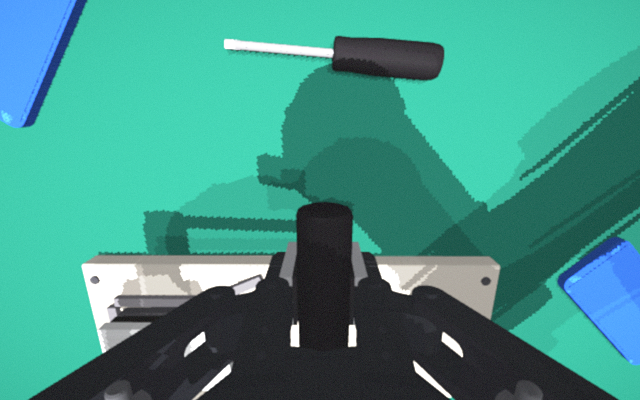

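```bash
python3 - <<'E'
from go import *
def bar(q):
    f=np.radians(38)-q; return 60-160*np.cos(f),200+160*np.sin(f)
def end(q,C,yy=-169):
    x,z=bar(q); a=np.linspace(0,2*np.pi,60); return proj(C,T(p,np.c_[x+11*np.cos(a),0*a+yy,z+11*np.sin(a)]/1e3))
W=cam("wrist"); 
for q in(.85,.9,.95,1.,1.05):
    e=end(q,W); print(q,"wrist end cols",e[:,0].min().round(1),e[:,0].max().round(1),"rows",e[:,1].min().round(1),e[:,1].max().round(1))
    S=cam("side"); e=(end(q,S)-(270,150))*6; print("   side crop centre",e.mean(0).round(), "inner",((end(q,S,-81)-(270,150))*6).mean(0).round())
im=cv2.imread("pics/w10.png")
for q,c in((.9,(0,0,255)),(1.,(0,255,0)),(1.05,(255,0,0))):
    cv2.polylines(im,[np.int32(end(q,W)*1)],True,c,1)
cv2.imwrite("pics/w10o.png",cv2.resize(im[170:270,240:400],None,fx=5,fy=5,interpolation=2))
E
```

```text
0.85 wrist end cols 300.3 369.1 rows 212.3 236.4
   side crop centre [250. 448.] inner [272. 342.]
0.9 wrist end cols 296.9 360.8 rows 205.8 226.6
   side crop centre [254. 461.] inner [275. 355.]
0.95 wrist end cols 292.9 352.5 rows 200.1 218.3
   side crop centre [259. 474.] inner [279. 367.]
1.0 wrist end cols 288.4 344.4 rows 195.2 211.2
   side crop centre [264. 487.] inner [284. 380.]
1.05 wrist end cols 283.4 336.3 rows 190.8 205.1
   side crop centre [270. 500.] inner [290. 392.]
```

View pics/w10o.png

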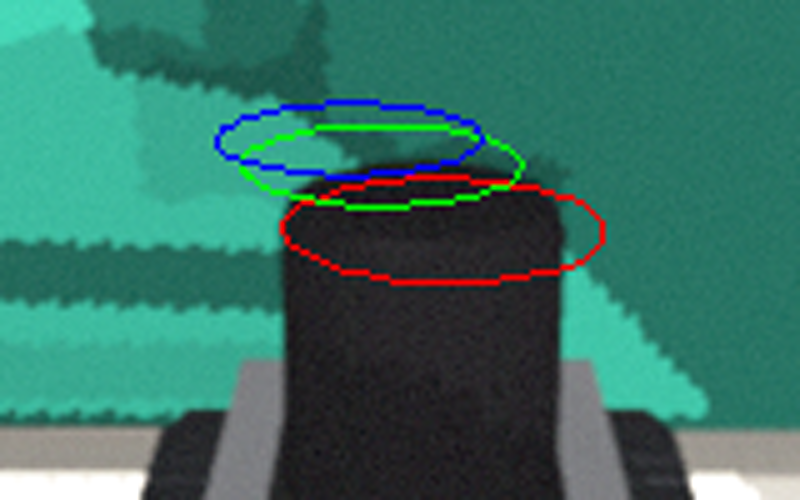

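```bash
python3 -m handwheel '0 0 0 0 0 0 -1;0 0 0 -0.5 0 2 -1;0 0 0 -0.5 0 2 -1;0 0 0 -0.5 0 2 -1;0 0 0 0 0 0 -1' 60; python3 - <<'E'
from go import *
info(.1547)
def bar(q):
    f=np.radians(38)-q; return 60-160*np.cos(f),200+160*np.sin(f)
def end(q,C,yy=-169):
    x,z=bar(q); a=np.linspace(0,2*np.pi,60); return proj(C,T(p,np.c_[x+11*np.cos(a),0*a+yy,z+11*np.sin(a)]/1e3))
im=bot.camera('wrist'); W=cam("wrist"); cv2.imwrite("pics/w11c.png",cv2.resize(im[170:270,240:400],None,fx=5,fy=5,interpolation=2))
im=bot.camera('side');cv2.imwrite('pics/s11.png',cv2.resize(im[150:250,270:400],None,fx=6,fy=6,interpolation=2))
for q in(.95,1.,1.05):
    e=end(q,W); print(q,"wrist end cols",e[:,0].min().round(1),e[:,0].max().round(1),"rows",e[:,1].min().round(1),e[:,1].max().round(1))
E
```

```text
time: 12.9
tcp_pos: [0.5219, 0.0182, 0.2878]
eef_rot: [-0.51, -3.098, -0.001]
wrist_force: [-10.1, 7.7, 6.5]
width: 0.0208
t 12.9 tip in press [ -91.7 -131.5  133.1] tcpZ 0.2878 jaw 180.31 tz [-0.002  0.001 -1.   ] F [-12.1   4.    6.5] w 0.0208 q [ 0.41  0.22 -0.48 -0.   -0.87 -0.74]
0.95 wrist end cols 296.7 359.4 rows 204.2 224.3
1.0 wrist end cols 291.7 350.5 rows 198.8 216.4
1.05 wrist end cols 286.4 341.7 rows 194.0 209.6
```

View pics/w11c.png

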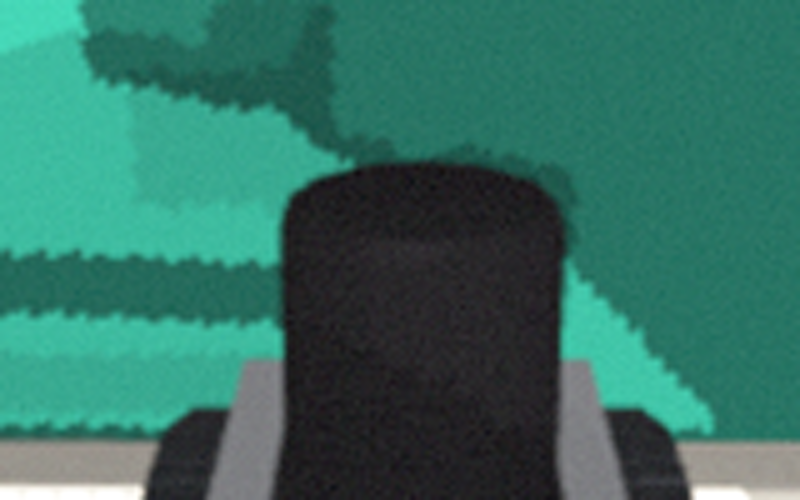

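View pics/s11.png

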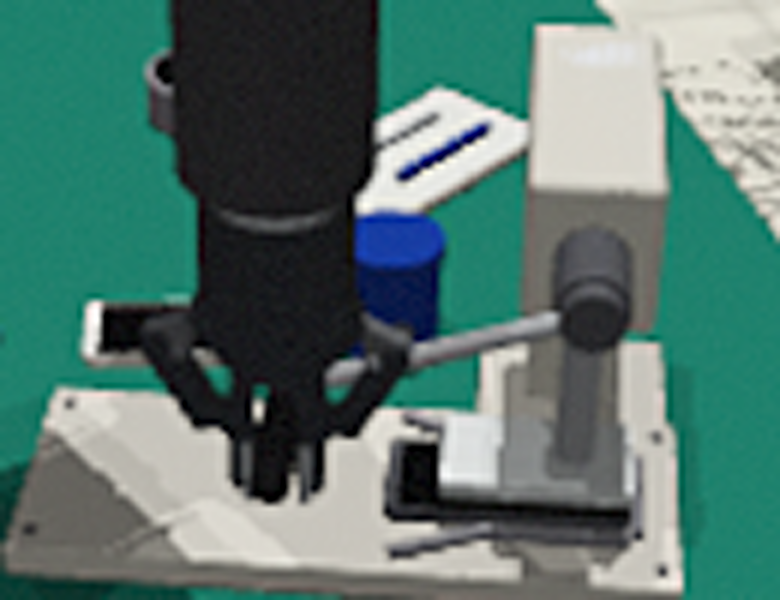

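```bash
python3 -m handwheel '0 0 0 0 0 2 -1;0 0 0 -0.5 0 2 -1;0 0 0 0 0 0 -1'; python3 -c "
from go import *
info(.1547)"; python3 -m handwheel '0 0 0 0 0 2 -1;0 0 0 0 0 2 -1;0 0 0 0 0 0 -1'; python3 -c "
from go import *
info(.1547)"
```

```text
time: 13.3
tcp_pos: [0.5228, 0.0178, 0.2845]
eef_rot: [-0.51, -3.099, -0.0]
wrist_force: [-8.7, 4.8, 10.9]
width: 0.0209
t 13.3 tip in press [ -90.5 -131.5  129.8] tcpZ 0.2845 jaw 180.34 tz [-0.001  0.    -1.   ] F [-9.8  1.7 10.9] w 0.0209 q [ 0.41  0.22 -0.48 -0.   -0.87 -0.73]
time: 13.6
tcp_pos: [0.5236, 0.0176, 0.2811]
eef_rot: [0.509, 3.099, 0.0]
wrist_force: [-4.7, 1.5, 9.4]
width: 0.0203
t 13.6 tip in press [ -89.3 -131.4  126.4] tcpZ 0.2811 jaw 180.36 tz [ 0.001 -0.    -1.   ] F [-5.  -0.1  9.4] w 0.0203 q [ 0.41  0.23 -0.48  0.   -0.86 -0.73]
```

```bash
python3 - <<'E'
from go import *
def bar(q):
    f=np.radians(38)-q; return 60-160*np.cos(f),200+160*np.sin(f)
def end(q,C,yy=-169):
    x,z=bar(q); a=np.linspace(0,2*np.pi,60); return proj(C,T(p,np.c_[x+11*np.cos(a),0*a+yy,z+11*np.sin(a)]/1e3))
im=bot.camera('wrist'); W=cam("wrist"); cv2.imwrite("pics/w12c.png",cv2.resize(im[170:270,240:400],None,fx=5,fy=5,interpolation=2))
im=bot.camera('side');cv2.imwrite('pics/s12.png',cv2.resize(im[150:250,270:400],None,fx=6,fy=6,interpolation=2))
for q in(.95,1.,1.05):
    e=end(q,W); print(q,"wrist end cols",e[:,0].min().round(1),e[:,0].max().round(1),"rows",e[:,1].min().round(1),e[:,1].max().round(1))
E
```

```text
0.95 wrist end cols 302.2 369.1 rows 209.4 232.2
1.0 wrist end cols 296.6 358.9 rows 203.3 223.1
1.05 wrist end cols 290.7 349.1 rows 198.1 215.5
```

View pics/w12c.png

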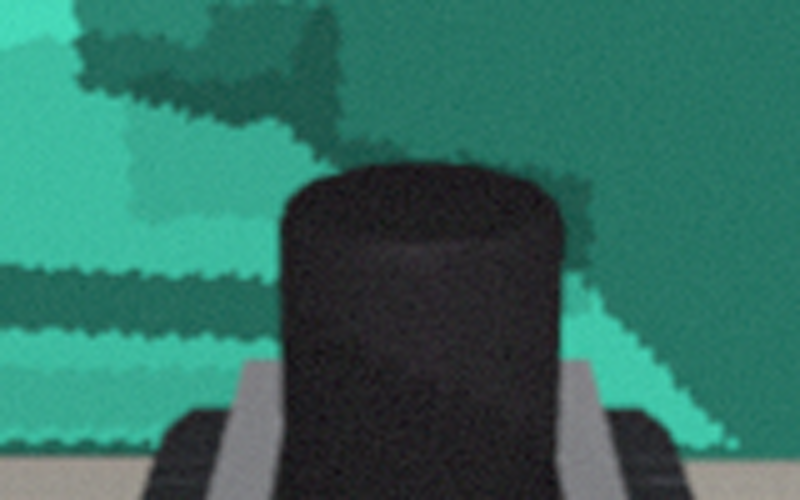

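View pics/s12.png

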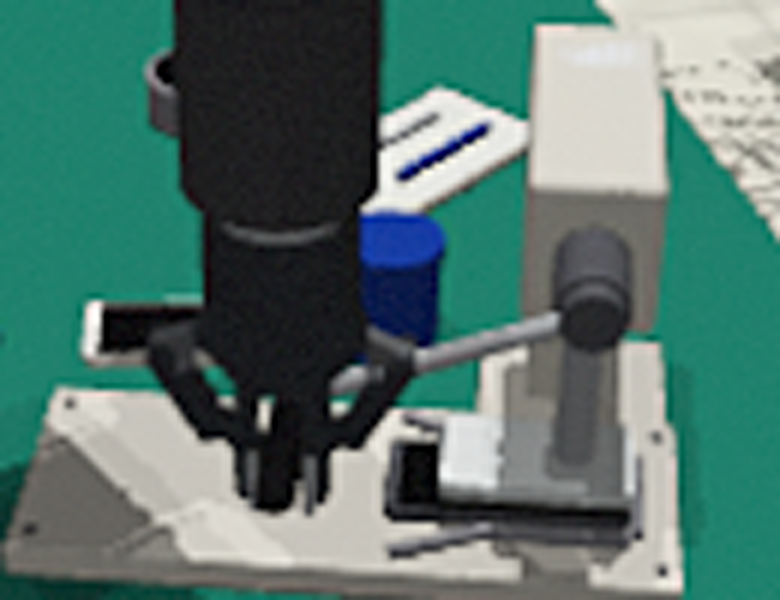

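```bash
python3 -m handwheel '0 0 0 -0.5 0 2 -1;0 0 0 -0.5 0 2 -1;0 0 0 0 0 0 -1'; python3 -c "
from go import *
info(.1547)"; python3 -m handwheel '0 0 0 -0.3 0 1.5 -1;0 0 0 -0.3 0 1.5 -1;0 0 0 0 0 0 -1'; python3 -c "
from go import *
info(.1547)
cv2.imwrite('pics/w13c.png',cv2.resize(bot.camera('wrist')[170:270,240:400],None,fx=5,fy=5,interpolation=2))
im=bot.camera('side');cv2.imwrite('pics/s13.png',cv2.resize(im[150:250,270:400],None,fx=6,fy=6,interpolation=2))"
```

```text
time: 14.0
tcp_pos: [0.5242, 0.0174, 0.2794]
eef_rot: [0.508, 3.099, 0.0]
wrist_force: [-17.0, 4.7, 35.1]
width: 0.0209
t 14.0 tip in press [ -88.8 -131.4  124.7] tcpZ 0.2794 jaw 180.4 tz [ 0.001 -0.    -1.   ] F [-17.6  -1.1  35.1] w 0.0209 q [ 0.41  0.23 -0.49  0.   -0.85 -0.73]
time: 14.3
tcp_pos: [0.5244, 0.0173, 0.2785]
eef_rot: [0.507, 3.098, 0.0]
wrist_force: [-27.7, 8.2, 56.0]
width: 0.0207
t 14.3 tip in press [ -88.4 -131.4  123.8] tcpZ 0.2785 jaw 180.44 tz [ 0.002 -0.    -1.   ] F [-28.9  -1.3  56. ] w 0.0207 q [ 0.41  0.23 -0.49  0.   -0.85 -0.73]
```

View pics/s13.png

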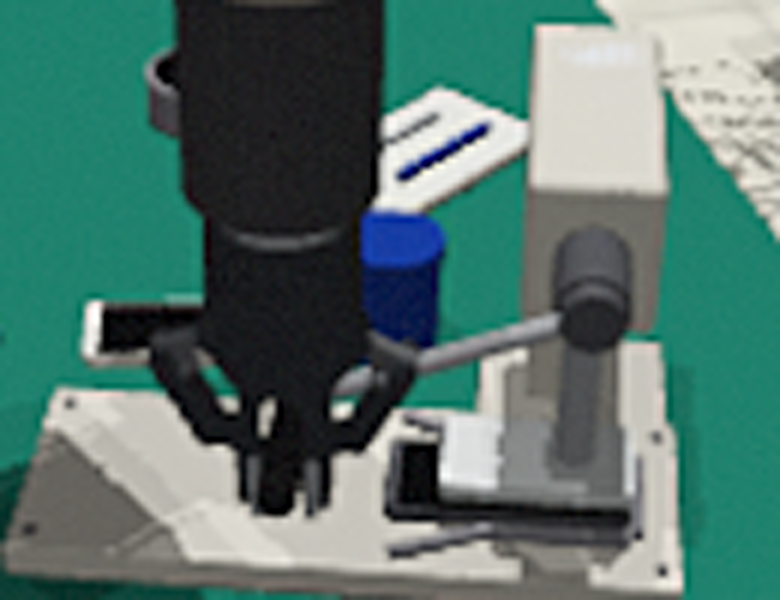

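View pics/w13c.png

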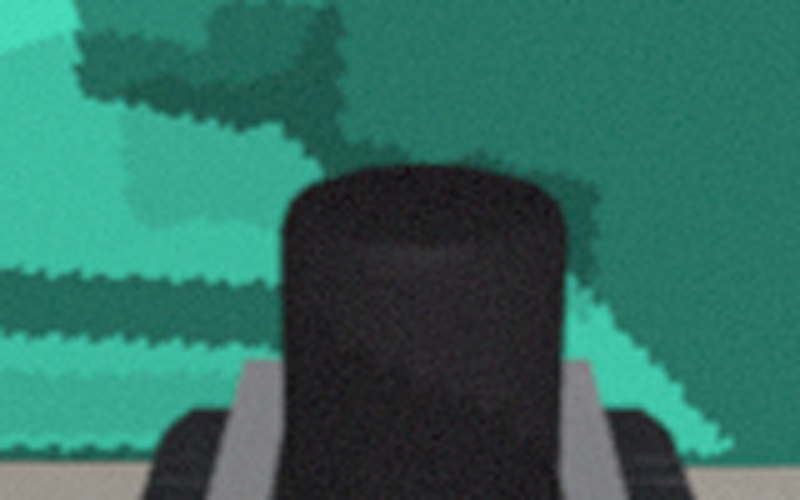

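```bash
python3 -m handwheel '0 0 0 0.2 0 -1.5 -1;0 0 0 0.2 0 -1.5 -1;0 0 0 0 0 0 -1;0 0 0 0 0 0 -1;0 0 0 0 0 0 -1'; python3 -c "
from go import *
info(.1547)"
```

```text
time: 14.9
tcp_pos: [0.5241, 0.0174, 0.2794]
eef_rot: [0.508, 3.099, 0.001]
wrist_force: [-18.3, 5.2, 36.0]
width: 0.0206
t 14.9 tip in press [ -88.8 -131.4  124.7] tcpZ 0.2794 jaw 180.39 tz [ 0.001  0.    -1.   ] F [-19.  -1.  36.] w 0.0206 q [ 0.41  0.23 -0.49  0.   -0.85 -0.73]
```

```bash
python3 -m handwheel '0 0 0 0.2 0 -1.2 -1;0 0 0 0 0 0 -1;0 0 0 0 0 0 -1;0 0 0 0 0 0 -1;0 0 0 0 0 0 -1' && python3 -m handwheel '0 0 0 0 0 0 -1;0 0 0 0 0 0 -1;0 0 0 0 0 0 -1;0 0 0 0 0 0 -1;0 0 0 0 0 0 -1' &&  python3 -m handwheel '0 0 0 0 0 0 -1;0 0 0 0 0 0 -1;0 0 0 0 0 0 -1;0 0 0 0 0 0 -1;0 0 0 0 0 0 -1' && python3 -m handwheel '0 0 0 0 0 0 -1;0 0 0 0 0 0 -1;0 0 0 0 0 0 -1;0 0 0 0 0 0 -1;0 0 0 0 0 0 -1'; python3 -c "
from go import *
info(.1547)"; python3 arc.py 'np.arange(1.05,-.03,-.035)'
```

```text
time: 15.4
tcp_pos: [0.524, 0.0174, 0.2798]
eef_rot: [0.509, 3.099, 0.001]
wrist_force: [-14.2, 5.5, 27.8]
width: 0.0204
time: 15.9
tcp_pos: [0.524, 0.0174, 0.2798]
eef_rot: [0.509, 3.099, 0.001]
wrist_force: [-14.2, 5.1, 27.6]
width: 0.0208
time: 16.4
tcp_pos: [0.524, 0.0174, 0.2798]
eef_rot: [0.509, 3.099, 0.001]
wrist_force: [-14.0, 5.1, 26.6]
width: 0.0205
time: 16.9
tcp_pos: [0.524, 0.0174, 0.2798]
eef_rot: [0.509, 3.099, 0.001]
wrist_force: [-13.8, 4.7, 27.9]
width: 0.0205
t 16.9 tip in press [ -89.  -131.4  125.1] tcpZ 0.2798 jaw 180.38 tz [ 0.001  0.    -1.   ] F [-14.6  -0.1  27.9] w 0.0205 q [ 0.41  0.23 -0.49  0.   -0.85 -0.73]
1.015 tool dx 2.0 dz -5.2
0.98 tool dx 1.8 dz -5.3
0.945 tool dx 1.7 dz -5.4
0.91 tool dx 1.5 dz -5.4
0.875 tool dx 1.3 dz -5.5
0.84 tool dx 1.1 dz -5.5
0.805 tool dx 0.9 dz -5.5
0.77 tool dx 0.7 dz -5.6
0.735 tool dx 0.5 dz -5.6
0.7 tool dx 0.3 dz -5.6
0.665 tool dx 0.1 dz -5.6
0.63 tool dx -0.1 dz -5.6
0.595 tool dx -0.3 dz -5.6
0.56 tool dx -0.5 dz -5.6
0.525 tool dx -0.7 dz -5.6
0.49 tool dx -0.9 dz -5.5
0.455 tool dx -1.1 dz -5.5
0.42 tool dx -1.3 dz -5.5
0.385 tool dx -1.4 dz -5.4
0.35 tool dx -1.6 dz -5.4
0.315 tool dx -1.8 dz -5.3
0.28 tool dx -2.0 dz -5.2
0.245 tool dx -2.2 dz -5.2
0.21 tool dx -2.4 dz -5.1
0.175 tool dx -2.5 dz -5.0
0.14 tool dx -2.7 dz -4.9
0.105 tool dx -2.9 dz -4.8
0.07 tool dx -3.0 dz -4.7
0.035 tool dx -3.2 dz -4.6
0.0 tool dx -3.4 dz -4.5
```

```bash
python3 -m handwheel '0 0 0 2 0 -5.2 -1;0 0 0 1.8 0 -5.3 -1;0 0 0 1.7 0 -5.4 -1;0 0 0 1.5 0 -5.4 -1;0 0 0 1.3 0 -5.5 -1' && python3 -c "
from go import *
info(.1547)" && python3 -m handwheel '0 0 0 1.1 0 -5.5 -1;0 0 0 0.9 0 -5.5 -1;0 0 0 0.7 0 -5.6 -1;0 0 0 0.5 0 -5.6 -1;0 0 0 0.3 0 -5.6 -1' && python3 -c "
from go import *
info(.1547)"
```

```text
time: 17.4
tcp_pos: [0.5164, 0.02, 0.3044]
eef_rot: [0.51, 3.1, 0.0]
wrist_force: [-0.7, 3.3, 3.3]
width: 0.0207
t 17.4 tip in press [ -97.1 -131.5  149.7] tcpZ 0.3044 jaw 180.33 tz [ 0.  0. -1.] F [-1.7  2.9  3.3] w 0.0207 q [ 0.42  0.19 -0.47 -0.   -0.91 -0.75]
time: 17.9
tcp_pos: [0.5129, 0.0212, 0.3321]
eef_rot: [-0.51, -3.099, -0.0]
wrist_force: [-0.5, 4.8, 0.6]
width: 0.0207
t 17.9 tip in press [-100.9 -131.5  177.4] tcpZ 0.3321 jaw 180.33 tz [-0.  0. -1.] F [-2.   4.4  0.6] w 0.0207 q [ 0.42  0.16 -0.44 -0.   -0.97 -0.75]
```

```bash
python3 -m handwheel '0 0 0 0.1 0 -5.6 -1;0 0 0 -0.1 0 -5.6 -1;0 0 0 -0.3 0 -5.6 -1;0 0 0 -0.5 0 -5.6 -1;0 0 0 -0.7 0 -5.6 -1' && python3 -m handwheel '0 0 0 -0.9 0 -5.5 -1;0 0 0 -1.1 0 -5.5 -1;0 0 0 -1.3 0 -5.5 -1;0 0 0 -1.4 0 -5.4 -1;0 0 0 -1.6 0 -5.4 -1' && python3 -c "
from go import *
info(.1547)
cv2.imwrite('pics/s14.png',cv2.resize(bot.camera('side')[110:250,250:420],None,fx=4,fy=4,interpolation=2))"
```

```text
time: 18.4
tcp_pos: [0.5137, 0.0209, 0.3596]
eef_rot: [-0.51, -3.097, -0.001]
wrist_force: [-4.7, 8.9, 1.3]
width: 0.0206
time: 18.9
tcp_pos: [0.5185, 0.0192, 0.3862]
eef_rot: [-0.51, -3.094, -0.001]
wrist_force: [-12.0, 12.5, 4.9]
width: 0.0206
t 18.9 tip in press [ -95.8 -131.6  231.5] tcpZ 0.3862 jaw 180.3 tz [-0.006  0.002 -1.   ] F [-15.5   7.9   4.9] w 0.0206 q [ 0.41  0.12 -0.35 -0.   -1.11 -0.74]
```

View pics/s14.png

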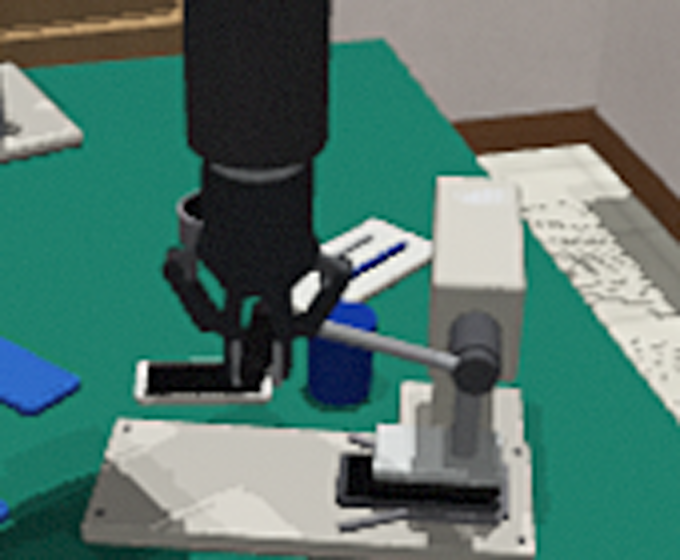

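```bash
python3 -m handwheel '0 0 0 -1.2 0 -5.3 -1;0 0 0 -1.6 0 -5.2 -1;0 0 0 -2 0 -5.2 -1;0 0 0 -2.4 0 -5.1 -1;0 0 0 -2.5 0 -5 -1' && python3 -c "
from go import *
info(.1547)
cv2.imwrite('pics/w15.png',bot.camera('wrist'))"
```

```text
time: 19.45
tcp_pos: [0.5269, 0.0164, 0.412]
eef_rot: [-0.509, -3.092, -0.002]
wrist_force: [-18.6, 16.3, 8.7]
width: 0.0203
t 19.45 tip in press [ -87.3 -131.6  257.3] tcpZ 0.412 jaw 180.31 tz [-0.008  0.002 -1.   ] F [-22.9   9.4   8.7] w 0.0203 q [ 0.4   0.11 -0.3  -0.01 -1.17 -0.73]
```

View pics/w15.png

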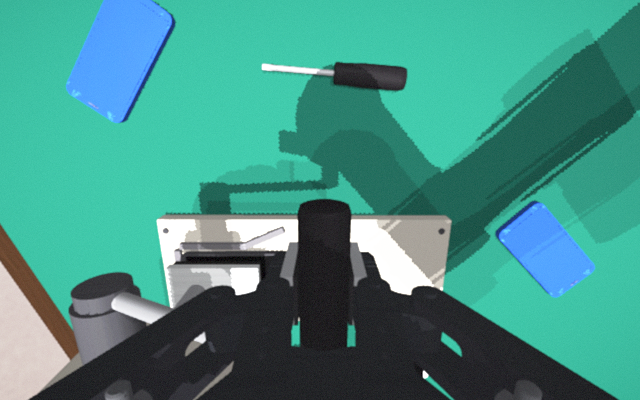

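```bash
python3 -m handwheel '0 0 0 -1 0 -5 -1;0 0 0 -2 0 -5 -1;0 0 0 -2.3 0 -4.8 -1;0 0 0 -2.5 0 -4.7 -1;0 0 0 0 0 0 -1' && python3 -c "
from go import *
info(.1547)
cv2.imwrite('pics/w16.png',bot.camera('wrist')[160:360,240:400].repeat(3,0).repeat(3,1))
cv2.imwrite('pics/s16.png',cv2.resize(bot.camera('side')[110:250,250:420],None,fx=4,fy=4,interpolation=2))"
```

```text
time: 20.0
tcp_pos: [0.5357, 0.0133, 0.4326]
eef_rot: [-0.51, -3.096, -0.001]
wrist_force: [-10.0, 9.1, 6.6]
width: 0.0207
t 20.0 tip in press [ -77.3 -131.5  277.9] tcpZ 0.4326 jaw 180.33 tz [-0.004  0.001 -1.   ] F [-12.4   5.3   6.6] w 0.0207 q [ 0.39  0.11 -0.25 -0.   -1.21 -0.72]
```

View pics/s16.png

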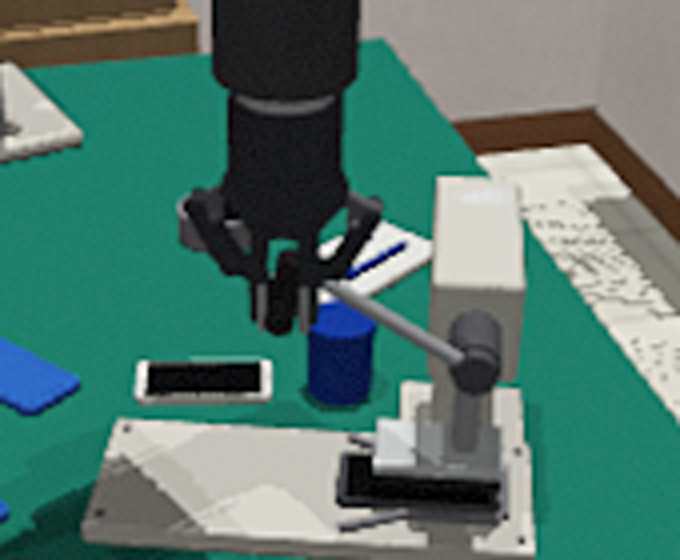

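View pics/w16.png

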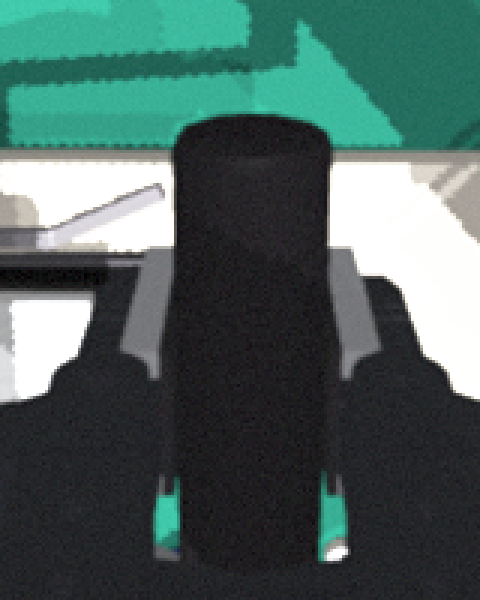

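```bash
python3 -m handwheel '0 0 0 -2.5 0 -4.9 -1;0 0 0 -2.9 0 -4.8 -1;0 0 0 -3 0 -4.7 -1;0 0 0 0 0 0 -1' && python3 -c "
from go import *
info(.1547)"&& python3 -m handwheel '0 0 0 -2 0 -3 -1;0 0 0 -2 0 -3 -1;0 0 0 0 0 0 -1' && python3 -c "
from go import *
info(.1547)
cv2.imwrite('pics/s17.png',cv2.resize(bot.camera('side')[110:250,250:420],None,fx=4,fy=4,interpolation=2))"
```

```text
time: 20.5
tcp_pos: [0.5442, 0.0105, 0.4469]
eef_rot: [-0.51, -3.097, -0.001]
wrist_force: [-6.9, 7.6, 3.7]
width: 0.0204
t 20.5 tip in press [ -68.2 -131.5  292.2] tcpZ 0.4469 jaw 180.33 tz [-0.003  0.001 -1.   ] F [-9.   4.9  3.7] w 0.0204 q [ 0.38  0.12 -0.21 -0.   -1.25 -0.7 ]
time: 20.8
tcp_pos: [0.5466, 0.0098, 0.449]
eef_rot: [-0.51, -3.09, -0.001]
wrist_force: [-8.4, 10.3, -10.2]
width: 0.0202
t 20.8 tip in press [ -66.9 -131.6  294.3] tcpZ 0.449 jaw 180.29 tz [-0.01   0.002 -1.   ] F [-11.3   7.  -10.2] w 0.0202 q [ 0.37  0.12 -0.2  -0.01 -1.26 -0.7 ]
```

View pics/s17.png

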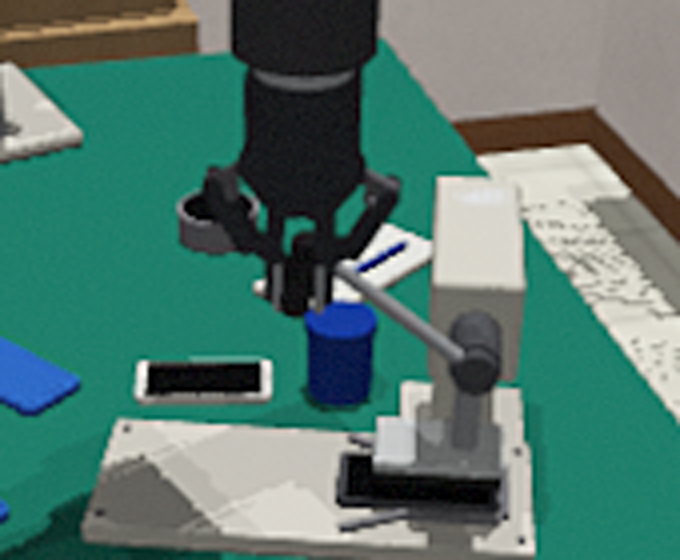

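```bash
python3 -m handwheel '0 0 0 0 0 0.5 -0.4;0 0 0 0 0 0 -0.2;0 0 0 0 0 0 0.3;0 0 0 0 0 0 1;0 0 0 0 0 0 1' 30 && python3 -m handwheel '0 0 0 0 0 0 1;0 0 0 0 0 -15 1;0 0 0 0 0 -25 1;0 0 0 0 0 -35 1;0 0 0 0 0 -35 1' && python3 -m handwheel '0 0 0 0 -30 -20 1;0 0 0 0 -40 0 1;0 0 0 40 0 0 1;0 0 0 40 0 0 1;0 0 0 0 0 0 1' ; python3 -c "
from go import *
info(.1547)
cv2.imwrite('pics/w18.png',bot.camera('wrist'))
cv2.imwrite('pics/s18.png',cv2.resize(bot.camera('side')[110:250,250:420],None,fx=4,fy=4,interpolation=2))
cv2.imwrite('pics/t18.png',cv2.resize(bot.camera('top')[110:280,210:420],None,fx=3.5,fy=3.5,interpolation=2))"
```

```text
time: 21.35
tcp_pos: [0.5489, 0.0087, 0.4527]
eef_rot: [0.51, 3.099, 0.0]
wrist_force: [-0.5, -0.1, 0.5]
width: 0.076
time: 21.85
tcp_pos: [0.5486, 0.0088, 0.5635]
eef_rot: [-0.51, -3.1, 0.001]
wrist_force: [0.5, 1.2, -0.1]
width: 0.0853
time: 22.35
tcp_pos: [0.4469, -0.0323, 0.584]
eef_rot: [0.51, 3.097, 0.003]
wrist_force: [-0.4, 0.4, 0.8]
width: 0.0854
t 22.35 tip in press [-145.3 -203.2  429.3] tcpZ 0.584 jaw 180.33 tz [ 0.004  0.002 -1.   ] F [-0.5  0.2  0.8] w 0.0854 q [ 0.37 -0.1  -0.13 -0.   -1.54 -0.7 ]
```

View pics/s18.png

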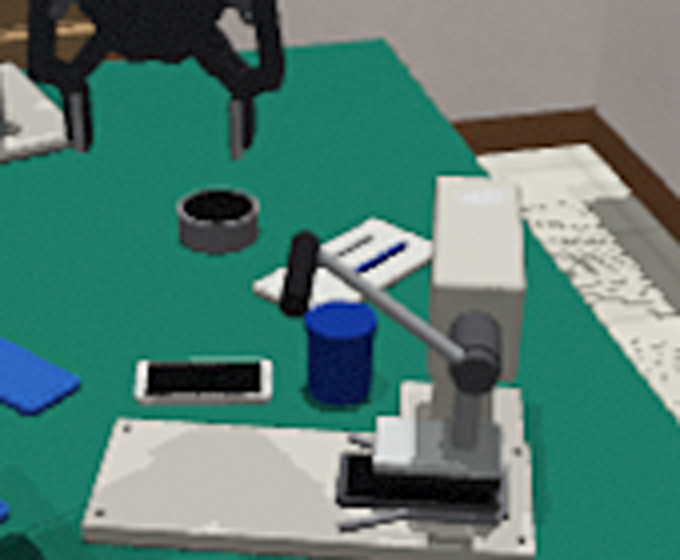

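View pics/w18.png

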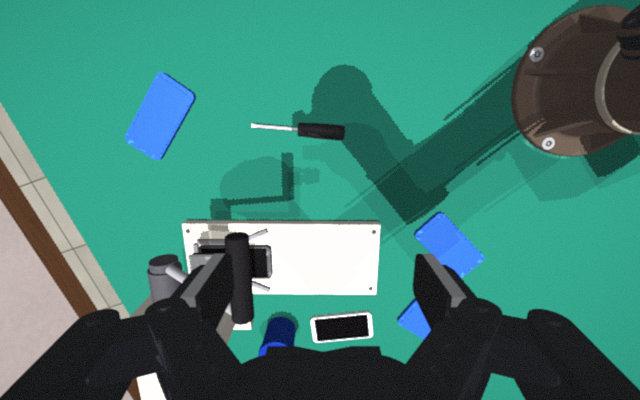

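View pics/t18.png

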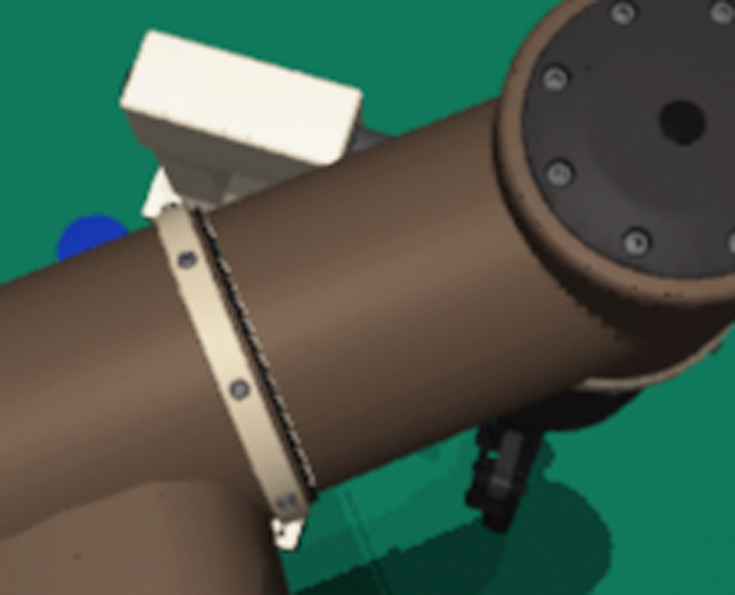

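```bash
python3 - <<'E'
from go import *
im=bot.camera("wrist"); W=cam("wrist"); info()
N=T(p,np.array([(-45,34,29),(-45,-34,29),(-45,-34,20),(-250,75,20),(-250,-75,20),(-40,59,26),(-40,-59,26)])/1e3)
S=cam("side"); si=bot.camera("side")
print(proj(W,N).round(1).tolist(),proj(S,N).round(1).tolist())
for a in proj(W,N): cv2.circle(im,tuple(np.int32(a*8)),6,(0,0,255),-1,shift=3)
big=cv2.resize(bot.camera("wrist")[200:310,170:400],None,fx=3.4,fy=3.4,interpolation=2)
for a in proj(W,N): cv2.circle(big,tuple(np.int32((a-(170,200)+.5)*3.4)),2,(0,0,255),-1)
b2=cv2.resize(si[190:250,260:400],None,fx=5.5,fy=5.5,interpolation=2)
for a in proj(S,N): cv2.circle(b2,tuple(np.int32((a-(260,190)+.5)*5.5)),2,(0,0,255),-1)
cv2.imwrite("pics/w19.png",big); cv2.imwrite("pics/s19.png",b2)
E
```

```text
t 22.55 tip in press [-142.1 -201.7  409.4] tcpZ 0.5824 jaw 180.34 tz [ 0.  0. -1.] F [-0.8 -0.7 -0. ] w 0.0853 q [ 0.37 -0.09 -0.12  0.   -1.54 -0.69]
[[271.5, 278.1], [270.0, 245.6], [270.8, 243.6], [376.3, 294.6], [380.8, 223.8], [269.7, 288.7], [266.9, 232.5]] [[334.2, 222.6], [332.8, 234.8], [332.7, 237.0], [278.5, 214.3], [269.6, 240.9], [336.1, 219.1], [333.7, 240.5]]
```

View pics/w19.png

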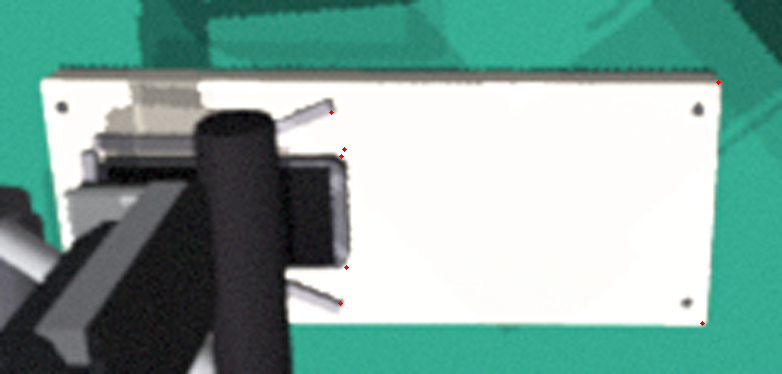

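View pics/s19.png

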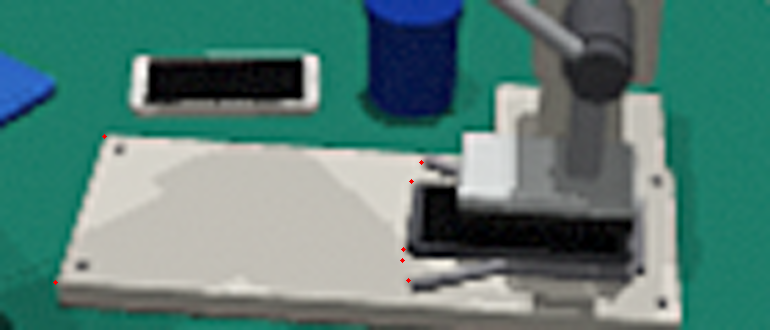

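The phone's near edge sits on the projected home corners to within about 2 mm, and the lever is up. The arm is clear of everything, so I'm handing in.

```bash
python3 -c "
from bench import bot
print(bot.sign_off())"
```

```text
the job is handed in; nothing more can be done
None
```

I slid the dark phone home against the back stop, pressed it with the lever, eased the lever back up and handed the job in at about 22.6 s. No verdict was reported.

- **Phone:** I pushed its near end with the shut fingertips until the wrist force jumped to about 13 N at the back stop. After the press, its near end was within about 2 mm of the projected home corners in the wrist and side views.
- **Lever down:** I gripped the lever and brought it down to its bottom stop, where the force rose to 56 N. I then backed off to about 28 N and held it there for a little over 2 s. It was at or close to the stop for about 3 s in all.
- **Lever up:** I led it up on its arc in about 3.5 s, until the force reversed at the rest stop. Then I opened the gripper and moved clear. The side view shows the lever at its rest, and the wrist force reads near zero.
- **Bystanders:** the side and wrist views show no visible shift of the white phone or the pot. The screwdriver shows in the wrist view and nothing came near it. I did not measure any of their final positions.

**What disagreed:**
- The bar slid about 14 mm in the fingers on the way down at 30 N. I doubled the grip to 60 N and went by the stop force and the pictures instead of the commanded angle. On the way up it crept back again, without a jump in the force.
- The last top view was blocked by the arm.
- The pad force and the lever angle could not be read directly.

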